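# Re-zero the counter pepper mill and set it three clicks open

## Task

The counter pepper mill has lost its setting: lift off its steel cap and stand it upright on the counter beside it, then turn the black ring clockwise until you feel the burrs just touch, without forcing them. Back the ring off exactly three clicks, let go of it, and gently put the cap back on, fully home. Leave the cheeses where they are.

Things in the scene. Friction and masses are not known exactly. Their poses are not given: they have to be found in the camera images.
- mill: Counter pepper mill, does not move. Origin on the grinding axis at counter level, z up, -x the front (spout, cup). Base plate x -73 to 142 mm, 120 mm wide, 18 mm high; dark red motor housing x 44 to 136 mm, 94 mm wide, 111 mm high, switch on top to 118 mm; aluminium head round the axis, 86 mm across, its flat shoulder at 114 mm. The black adjusting ring stands on the axis above it.
- cap_seat (a point): Point on the mill's axis on the shoulder, 114 mm above the counter: the cap's origin lies here when it is fully home. A round spigot 60 mm across and 4 mm high on the shoulder centres the cap. Round it are 18 black ticks, one per click.
- ring_top (a point): Centre of the top face of the black ribbed adjusting ring, 150 mm above the counter, on the axis; its axes turn with the ring. Ring 55 mm across the ribs, 26 mm high (its side is free from 124 to 150 mm); a nut stands 4 mm proud on top. Grasp across the diameter from above. Clockwise seen from above closes the burrs. 18 clicks a turn, 20 degrees (0.349 rad) each.
- ring_mark (a point): Outer end of the white index line on the ring's top, 24 mm from the axis. Where it points when the burrs touch differs each time and shows nowhere: it must be felt. Clicks are felt as a ripple of about 0.1 Nm either way; when let go, the ring falls into the nearer click. The burrs touch at a click position; three clicks open is 1.047 rad anticlockwise from there.
- burr_gap (a joint): Opening of the burrs inside the head, m: 0 when they touch, 0.00001 m (0.01 mm) more per click opened. At the start 1 to 4 clicks open. Far smaller than the noise of its reading, so the reading is of no use.
- burr_press (a joint): How far the lower burr is forced down on its preloaded spring, m: 0 until the burrs touch, then 0.00001 m per 0.349 rad of further turning (lost in the reading's noise). At touch the ring's resistance jumps to about 0.40 Nm, then grows 2.5 Nm per rad; 0.2 rad past touch (about 0.9 Nm) the burrs jam.
- cap: Loose steel cap, about 0.12 kg, over the ring at the start: an upside-down cup 71 mm across, 65 mm inside, 44 mm high, 41 mm deep inside, with a dark wooden knob on top (18 to 25 mm across, 44 to 74 mm above the rim). Origin: centre of its open lower rim; z up. Play over the ring 5 mm all round, over the spigot 2.5 mm.
- cap_knob (a point): Centre of the cap's wooden knob, 62 mm above the cap's origin, on its axis: grasp here, knob about 24 mm thick in any direction.
- goat_near: White goat cheese drum, 98 mm across and 67 mm high, standing on the near half of a brown carved board 23 mm thick (190 x 300 mm, fixed, long side away from the robot) to the left of the mill; origin at the centre of its underside. Leave alone.
- goat_far: The second white goat cheese drum, 98 mm across and 67 mm high, on the far half of the same board; origin at the centre of its underside. Leave alone.
- pink_piece: Cut of orange-rinded cheese, 105 x 92 x 46 mm, on the counter to the right of the mill; origin at the centre of its underside. Leave alone.
- brown_tomme: Small round brown cheese, 86 mm across and 59 mm high, on the counter to the right behind; origin at the centre of its underside. Leave alone.
Mind the look-alikes: they are no part of the job. What is shaped like the cap but green or red is not meant.

How it is judged:
On the way, in this order (a step that is already met when the one before it is completed fails the run):
1. the cap stands upright on the counter beside the mill, let go (horizontal distance between cap and cap_seat above 0.08 m and height (world z) of cap below 0.03 m and angle between cap's own z axis and vertical below 0.15 rad and contact force between the fingers and cap below 0.5 N and linear speed of cap below 0.03 m/s), for 0.2 s.
2. the ring is turned until the burrs touch (gap under 0.0015 mm) (value of joint burr_gap below 1.5e-06 m), for 0.1 s.
3. the ring is backed off three clicks (gap 0.026 to 0.034 mm) (value of joint burr_gap between 2.6e-05 and 3.4e-05 m), for 0.2 s.
At the end, for the whole second after the job is handed in: the ring stands three clicks open from the touching point (burr gap 0.03 mm, within 0.4 of a click), and the cap sits still and level on the shoulder, its rim within 5 mm of the axis and 3 mm of the shoulder's height (all of step 3 and horizontal distance between cap and cap_seat below 0.005 m and z of cap in the frame of cap_seat between -0.003 and 0.003 m and angle between cap's own z axis and vertical below 0.05 rad and linear speed of cap below 0.01 m/s).
It fails at once if the burrs are jammed: forced 0.2 rad (about 0.9 Nm) past touching (value of joint burr_press above 5.7e-06 m).
It fails at once if the cap is rammed or dropped hard on the mill (over 40 N) (contact force between cap and mill above 40 N).
It fails at once if a cheese is moved by over 15 mm (distance of any of goat_near, goat_far, pink_piece, brown_tomme from where it was at the start of the episode above 0.015 m).
It also fails if it takes over 72 s, if anything falls off the work surface, if the arm or the gripper's body presses on something with over 40 N, if the wrist force passes 120 N, or if a joint passes its speed limit or range.

## Robot

A 6-joint arm with a two-finger parallel gripper is mounted at the origin on a cart in front of the work surface, level with it; the furniture and walls round the work are solid. World frame = base frame: x ahead of the robot, y to its left, z up, the work surface at z = 0. Lengths are in m, angles in rad, forces in N, time in s.
With the tool pointing down it reaches from about 0.425 to 0.95 m from the base axis. Payload 3.5 kg.
Tool frame: the origin (TCP) lies midway between the tips of the shut fingers; the grasp point (between the pads) lies 19 mm behind it (ctrl.tcp_to_grasp is the distance from the TCP to the grasp point, in m); z points along the fingers, x is the direction in which the jaws open and shut, and the axes are right-handed (so a half turn about z gives the same grasp; the last joint's range is limited). The gripper opens to 85 mm and grips with 20 to 120 N. Pads are 22 mm wide; open, the fingers measure 114 mm over their backs; the gripper's body (76 mm by 85 mm) begins 54 mm behind the grasp point. The pads swing forward as they close: fully open they stand 13 mm farther back than shut.
Start: joints at [1.11, 0.286, 1.577, -0, 1.279, -0.15], TCP at [0.206, 0.643, 0.231] pointing down, gripper open.
Joint ranges: [-2.77, 2.77], [-0.9, 2.22], [0.21, 2.48], [-1.53, 4.67], [0.24, 2.81], [-2.84, 2.84]. Speed limits (rad/s): [2.79, 2.79, 3.14, 3.14, 3.14, 3.14].

## Interface

Orientations are given as a unit quaternion [x, y, z, w].
In Python, from plant import ctrl, cams, workorder, spotter gives the robot as it stands. The module is installed in compiled form; this text tells all that it offers.
- The arm moves only by the tool send_rows, never from a script. Its argument "motion" is one flat list of numbers, 5 for each row, row after row: the shift along the tool's x, y, z in cm, then the turn about the tool's z in rad, then the finger opening in cm, from 0 to 8.54. In form: [tx, ty, tz, spin, gripper, tx, ty, tz, spin, gripper, ...]. A call has 1 to 12 rows; each row shifts and turns the pose as measured when the row begins, along the tool's axes as they then stand; what a row does not reach is not made up. A row lasts 1/10 s, in which the tool goes at most 50 mm and 8.59 degrees, less where a joint would pass 70% of its speed; a pose out of reach is approached as far as the arm can. A call is refused whole if a number of a shift passes 5 or a number of a turn 0.15, either way. A call with a gripper value outside its range is refused whole. The fingers move at their own pace and stop on an object; "grip_force" is the grip in N (left out, the last holds). Time passes only in rows, so rows that do not move let the fingers close. It gives the time, the measured TCP pose, the force and the opening at its end, in the units of the state.
- ctrl.get_state(): the state, without advancing time (a new reading comes with each control period).
- cams.read_camera(name): name is "scene" or "top"; returns (picture, depth): 384x512x3 uint8, red, green, blue; 384x512 float32, m along the optical axis (not along the pixel's ray), 0 where there is no reading.
- cams.camera_params(name): a dict with "fx", "fy", "cx", "cy" (pixels), "xyz" and "attitude" of the camera in the world. Camera axes: x right, y down, z forward; pixel columns grow to the right and rows downward; lengths in m; the calibration is good to about 2 mm. A picture is of the moment at which its call begins. camera_params takes no time and is no camera call.
- workorder.sign_off(): hands the job in, once; it reports no verdict.
Trained networks look in the newest picture that a camera, given by its name, has taken for a name from the list of things; names that differ only in an ending like _2 or _b are one class to them, and where a whole thing is asked for, a point or a joint stands for the part that bears it (a point fixed in the world has none). Each returns a list of dicts, best first, with "conf" (0 to 1); they miss things now and then, are a little off and sometimes report something else, mostly with a low value. They report only what shows in the picture. A call takes as long as a camera call. They do not tell look-alikes from the thing itself.
- spotter.trace(target, camera): "mask" (384x512 bool, what is visible of it) and "bbox" ([left, top, width, height] in pixels, round what is visible of it).
The state is a dict: "time": time; "qpos": joint angles; "dq": joint speeds; "joint_efforts": joint torques, N m; "eef_pos": TCP position; "tcp_rot": TCP orientation; "contact_force": force on the tool from outside, world axes, zero at the start; "wrist_torque": the same for the moment, N m; "opening": opening from 0.0 (shut) to 1.0 (fully open).
Only numpy, scipy, OpenCV 4.12 (cv2) and the standard library are available. Lean on these libraries where they do the work, as an engineer would, in place of code of your own. Each camera call takes 0.05 s, during which the arm holds its last target.

## Working session

There is one attempt and no reset: what is moved stays moved. The work goes in short steps, Python scripts to look and compute and a tool call to move; the robot and the scene stay as the last step left them, time stands still between calls to the robot, and variables do not carry over. Pictures are saved under pics/ and viewed, and the job is handed in when it is done.

Besides the shell and the picture viewer there is one more tool, called after "Call:" by a JSON object that holds its "fn" and its "kwargs", one argument or row to a line. send_rows: Moves the arm, as the interface text tells. Its arguments: {"type":"object","properties":{"motion":{"type":"array","items":{"type":"number"}},"grip_force":{"type":"number"}},"required":["motion"]}

```bash
mkdir -p pics
cat > h.py <<'E'
import numpy as np, cv2
from plant import ctrl, cams, workorder, spotter
from scipy.spatial.transform import Rotation as R
def shot(n,fn=None):
    p,d=cams.read_camera(n)
    if fn: cv2.imwrite('pics/'+fn,p[:,:,::-1])
    return p,d
def pts(n,d):
    c=cams.camera_params(n)
    v,u=np.mgrid[0:384,0:512]
    P=np.stack([(u-c['cx'])/c['fx']*d,(v-c['cy'])/c['fy']*d,d],-1)
    return P@R.from_quat(c['attitude']).as_matrix().T+np.array(c['xyz'])
def st():
    s=ctrl.get_state()
    for k,v in s.items(): print(k,np.round(v,4))
    return s
E
python3 - <<'E'
from h import *
st()
for n in('scene','top'):
    print(cams.camera_params(n)); shot(n,n+'0.png')
print(ctrl.tcp_to_grasp)
E
```

```text
time 0.0
qpos [ 1.11    0.2872  1.5782  0.      1.2786 -0.15  ]
dq [ 0.0004 -0.001  -0.      0.0022 -0.0007 -0.0007]
joint_efforts [-5.00000e-04 -4.05994e+01 -2.92623e+01 -2.00000e-04  6.00000e-03
  0.00000e+00]
eef_pos [0.2061 0.6421 0.2299]
tcp_rot [ 8.080e-01  5.891e-01 -1.000e-03  5.000e-04]
contact_force [ 0.5103 -0.4813 -0.2816]
wrist_torque [ 0.0151 -0.0222 -0.0267]
opening 1.0012
{'fx': 458.4846345095184, 'fy': 458.4846345095184, 'cx': 252.5509020592624, 'cy': 192.71134793145106, 'xyz': array([-0.45278983, -0.79628709,  1.09317099]), 'attitude': array([ 0.76715968, -0.4830234 ,  0.21380661, -0.36392467])}
{'fx': 455.7431111978545, 'fy': 455.7431111978545, 'cx': 254.87750439345857, 'cy': 187.2576214564127, 'xyz': array([ 0.24337027, -0.25121557,  1.67126526]), 'attitude': array([ 0.72778565, -0.67747144,  0.0741894 , -0.07652733])}
0.0187
```

View pics/scene0.png

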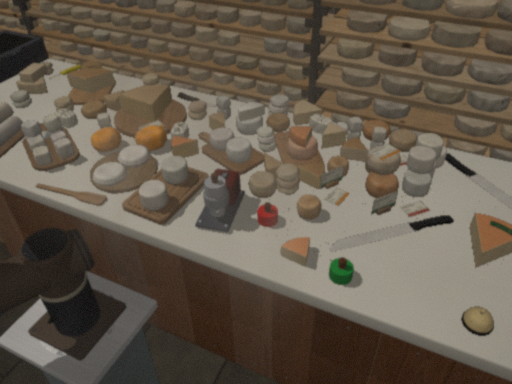

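View pics/top0.png

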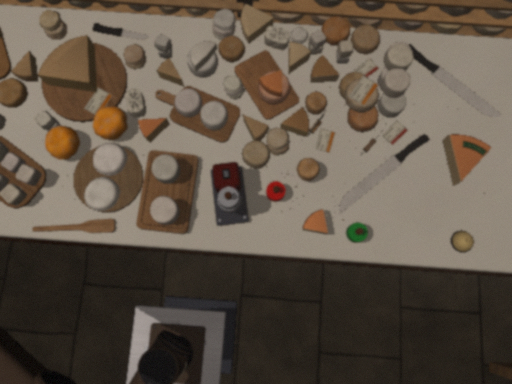

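Run:
```python
from h import *
p,d=shot('scene'); 
a=cv2.resize(p[150:250,170:370],None,fx=4,fy=4,interpolation=cv2.INTER_CUBIC)
for t in ('cap','mill','cap_knob','pink_piece','goat_near'):
    r=spotter.trace(t,'scene')
    print(t,[(round(x['conf'],2),x['bbox']) for x in r[:4]])
p2,d2=shot('top')
for t in ('cap','mill','cap_knob','pink_piece','goat_near','brown_tomme'):
    r=spotter.trace(t,'top')
    print(t,[(round(x['conf'],2),x['bbox']) for x in r[:4]])
b=cv2.resize(p2[140:240,130:330],None,fx=4,fy=4,interpolation=cv2.INTER_CUBIC)
cv2.imwrite('pics/c1.png',a[:,:,::-1]);cv2.imwrite('pics/c2.png',b[:,:,::-1])
np.savez('d0.npz',d=d,d2=d2)
P=pts('top',d2)
for (u,v) in [(228,198),(229,190),(227,170),(165,210),(276,190),(316,220),(308,168),(358,232),(228,215),(216,217),(242,217),(205,230)]: print(u,v,P[v,u].round(3))
P=pts('scene',d)
for (u,v) in [(216,177),(217,195),(217,188),(267,215)]: print(u,v,P[v,u].round(3))
```

```text
cap [(0.76, [329.2, 260.7, 26.1, 26.1]), (0.75, [204.5, 173.5, 22.9, 24.0]), (0.6, [257.4, 201.0, 18.8, 25.1])]
mill [(0.88, [191.9, 167.4, 52.3, 62.2])]
cap_knob [(0.85, [202.0, 172.5, 22.6, 23.5]), (0.82, [328.2, 256.4, 25.6, 28.5]), (0.77, [258.9, 202.0, 23.3, 24.2])]
pink_piece [(0.78, [280.3, 235.4, 30.3, 30.5])]
goat_near [(0.79, [159.8, 153.2, 29.3, 30.3])]
cap [(0.87, [267.2, 181.5, 15.6, 21.2]), (0.67, [342.9, 223.2, 25.4, 20.5]), (0.56, [217.2, 188.0, 23.9, 21.8])]
mill [(0.66, [209.4, 158.9, 40.9, 67.2])]
cap_knob [(0.88, [213.8, 191.3, 21.3, 20.2]), (0.78, [263.7, 182.4, 18.7, 19.5]), (0.61, [344.2, 223.5, 23.3, 15.9])]
pink_piece [(0.6, [303.1, 211.3, 22.9, 25.0])]
goat_near [(0.62, [153.7, 157.6, 24.1, 27.5])]
brown_tomme [(0.87, [296.1, 160.3, 19.1, 21.6])]
228 198 [ 0.523 -0.148  0.181]
229 190 [ 0.555 -0.148  0.161]
227 170 [ 0.635 -0.132  0.116]
165 210 [0.482 0.076 0.085]
276 190 [ 0.584 -0.31   0.076]
316 220 [ 0.492 -0.461  0.042]
308 168 [ 0.679 -0.422  0.057]
358 232 [ 0.455 -0.607  0.071]
228 215 [ 0.49  -0.142  0.022]
216 217 [ 0.48  -0.099  0.017]
242 217 [ 0.487 -0.194  0.018]
205 230 [ 0.432 -0.061 -0.002]
216 177 [ 0.531 -0.156  0.181]
217 195 [ 0.509 -0.168  0.127]
217 188 [ 0.506 -0.172  0.16 ]
267 215 [ 0.569 -0.319  0.046]
```

```bash
ls pics
```

```text
c1.png
c2.png
scene0.png
top0.png
```

View pics/c1.png

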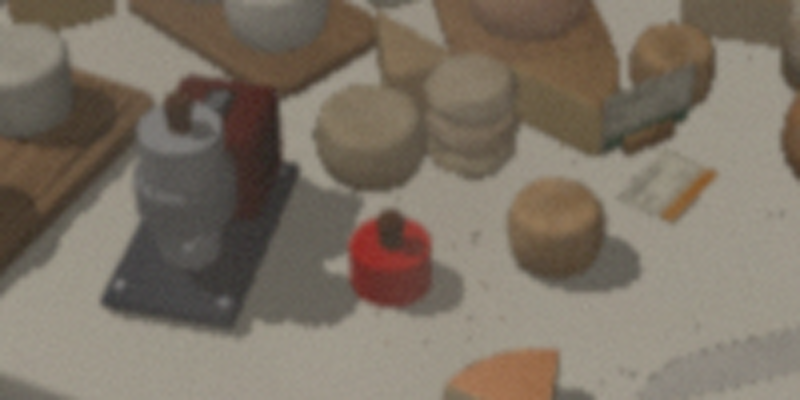

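View pics/c2.png

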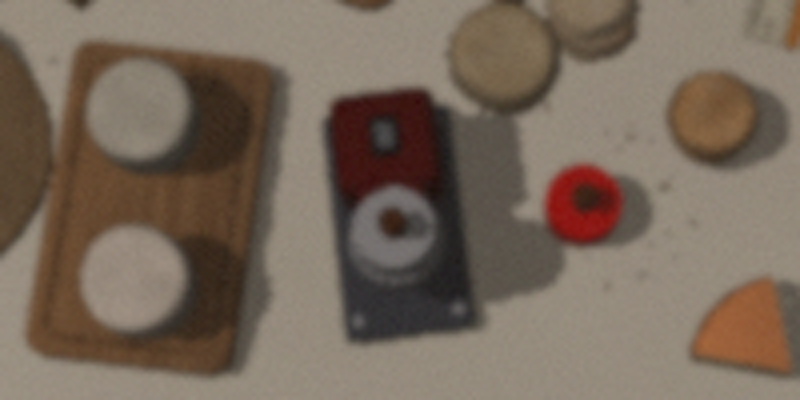

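Run:
```python
from h import *
from scipy.optimize import least_squares
z=np.load('d0.npz')
for n,k in(('top','d2'),('scene','d')):
    P=pts(n,z[k]).reshape(-1,3)
    near=np.hypot(P[:,0]-.527,P[:,1]+.148)<.08
    P=P[near]
    for lo,hi in((.153,.162),(.162,.175),(.175,.2),(.1,.152),(.108,.118)):
        q=P[(P[:,2]>lo)&(P[:,2]<hi)]
        print(n,lo,hi,len(q),q.mean(0).round(4),q.min(0).round(3),q.max(0).round(3))
    # knob points, fit
    q=P[(P[:,2]>.166)&(P[:,2]<.2)]; print(q.round(3)[:40])
P=pts('top',z['d2'])
p,_=shot('top')
hsv=cv2.cvtColor(p,cv2.COLOR_RGB2HSV)
m=(P[...,2]>.104)&(P[...,2]<.116)&(abs(P[...,0]-.63)<.12)&(abs(P[...,1]+.14)<.1)
q=P[m&(P[...,0]>.58)][:,:2].astype(np.float32); print('housing',cv2.minAreaRect(q))
m=(P[...,2]>.01)&(P[...,2]<.15)&(abs(P[...,0]-.56)<.16)&(abs(P[...,1]+.145)<.085)
print('all',cv2.minAreaRect(P[m][:,:2].astype(np.float32)))
m=(P[...,2]>.010)&(P[...,2]<.026)&(abs(P[...,0]-.56)<.16)&(abs(P[...,1]+.145)<.085)
print('plate',cv2.minAreaRect(P[m][:,:2].astype(np.float32)))
```

```text
top 0.153 0.162 238 [ 0.5307 -0.1458  0.1569] [ 0.497 -0.18   0.153] [ 0.567 -0.111  0.162]
top 0.162 0.175 23 [ 0.5326 -0.1418  0.1638] [ 0.499 -0.177  0.162] [ 0.56  -0.112  0.171]
top 0.175 0.2 42 [ 0.5321 -0.1448  0.1852] [ 0.522 -0.155  0.178] [ 0.544 -0.134  0.192]
top 0.1 0.152 358 [ 0.5541 -0.1422  0.1145] [ 0.49  -0.186  0.1  ] [ 0.607 -0.09   0.152]
top 0.108 0.118 193 [ 0.5579 -0.1421  0.1118] [ 0.49  -0.186  0.108] [ 0.606 -0.093  0.118]
[[ 0.56  -0.141  0.166]
 [ 0.541 -0.141  0.192]
 [ 0.543 -0.143  0.184]
 [ 0.542 -0.147  0.188]
 [ 0.544 -0.149  0.179]
 [ 0.538 -0.137  0.186]
 [ 0.539 -0.14   0.185]
 [ 0.539 -0.143  0.184]
 [ 0.539 -0.147  0.187]
 [ 0.54  -0.15   0.185]
 [ 0.54  -0.154  0.186]
 [ 0.535 -0.134  0.184]
 [ 0.535 -0.137  0.187]
 [ 0.534 -0.141  0.191]
 [ 0.536 -0.144  0.183]
 [ 0.536 -0.147  0.186]
 [ 0.537 -0.15   0.183]
 [ 0.536 -0.154  0.185]
 [ 0.532 -0.134  0.182]
 [ 0.531 -0.138  0.19 ]
 [ 0.532 -0.141  0.188]
 [ 0.531 -0.144  0.19 ]
 [ 0.532 -0.148  0.187]
 [ 0.532 -0.151  0.19 ]
 [ 0.533 -0.154  0.188]
 [ 0.528 -0.135  0.186]
 [ 0.529 -0.138  0.183
[... 1379 characters left out ...]
 [ 0.531 -0.153  0.185]
 [ 0.533 -0.155  0.184]
 [ 0.532 -0.159  0.186]
 [ 0.52  -0.144  0.186]
 [ 0.522 -0.146  0.185]
 [ 0.524 -0.149  0.185]
 [ 0.523 -0.154  0.187]
 [ 0.529 -0.153  0.182]
 [ 0.531 -0.156  0.181]
 [ 0.532 -0.159  0.182]
 [ 0.523 -0.142  0.179]
 [ 0.522 -0.146  0.181]
 [ 0.524 -0.149  0.18 ]
 [ 0.525 -0.152  0.181]
 [ 0.528 -0.153  0.179]]
housing ((0.6197875738143921, -0.1263662576675415), (0.0888281837105751, 0.0901409462094307), 10.355886459350586)
all ((0.5894295573234558, -0.1628267765045166), (0.2519826591014862, 0.17798267304897308), 11.038564682006836)
plate ((0.5851287245750427, -0.15918698906898499), (0.24493400752544403, 0.16919077932834625), 11.038564682006836)
```

Candidates for the cap: the steel one on the mill at scene (216,180), a red one at (267,214) and a green one at (341,270). The crops show only the first is steel, with a brown knob at about (213,178), and it sits on the mill, so I'm choosing that one. Next I'll raise the arm and move over.

Call:
{"fn": "send_rows", "kwargs": {
  "motion": [0,0,-4,0,8.5,0,0,-4,0,8.5,-2.8,3.7,0,0,8.5,-2.8,3.7,0,0,8.5,-2.8,3.7,0,0,8.5,-2.8,3.7,0,0,8.5,-2.8,3.7,0,0,8.5,-2.8,3.7,0,0,8.5,-2.8,3.7,0,0,8.5,-2.8,3.7,0,0,8.5,-2.8,3.7,0,0,8.5],
  "grip_force": 40
}}

```text
time: 1.9
eef_pos: [0.452, 0.2938, 0.3161]
tcp_rot: [0.804, 0.594, 0.003, 0.0]
contact_force: [1.2, 0.2, -0.8]
opening: 0.995
```

Call:
{"fn": "send_rows", "kwargs": {
  "motion": [-4.35,2.35,0,0,8.5,-4.35,2.35,0,0,8.5,-4.35,2.35,0,0,8.5,-4.35,2.35,0,0,8.5,-4.35,2.35,0,0,8.5,-4.35,2.35,0,0,8.5,-4.35,2.35,0,0,8.5,-4.35,2.35,0,0,8.5,-4.35,2.35,0,0,8.5,0,0,0,0,8.5]
}}

```text
time: 2.9
eef_pos: [0.539, -0.1531, 0.318]
tcp_rot: [0.806, 0.591, 0.006, 0.004]
contact_force: [0.1, 0.3, 0.4]
opening: 1.0
```

```bash
cat >> h.py <<'E'
def go(x,y,z=None):
    s=ctrl.get_state(); M=R.from_quat(s['tcp_rot']).as_matrix()
    p=np.array(s['eef_pos']); t=np.array([x,y,p[2] if z is None else z])
    print('pos',p.round(4),'q6',round(s['qpos'][5],3),'yaw',round(np.arctan2(M[1,0],M[0,0]),4),'tilt',M[:,2].round(4),'F',np.round(s['contact_force'],2),'T',np.round(s['wrist_torque'],3),'open',round(s['opening'],3),'t',s['time'])
    print('tool cm',(M.T@(t-p)*100).round(2))
E
python3 -c "
from h import *
go(.532,-.146,.162)"
```

```text
pos [ 0.539  -0.1531  0.318 ] q6 -1.728 yaw 1.2654 tilt [ 1.420e-02  9.000e-04 -9.999e-01] F [0.08 0.29 0.36] T [-0.001  0.042 -0.074] open 1.0 t 2.9
tool cm [ 0.39 -1.09 15.59]
```

Call:
{"fn": "send_rows", "kwargs": {
  "motion": [0.2,-0.5,4,0,6,0.2,-0.5,4,0,6,0,0,3,0,6,0,0,0,0,6]
}}

```text
time: 3.3
eef_pos: [0.5331, -0.1474, 0.2075]
tcp_rot: [0.808, 0.59, 0.008, 0.006]
contact_force: [-0.4, 0.1, -0.5]
opening: 0.699
```

```bash
python3 -c "
from h import *
go(.532,-.146,.162)"
```

```text
pos [ 0.5331 -0.1474  0.2075] q6 -1.721 yaw 1.2612 tilt [ 1.940e-02 -5.000e-04 -9.998e-01] F [-0.45  0.13 -0.45] T [ 0.041  0.028 -0.046] open 0.699 t 3.3
tool cm [ 0.08 -0.23  4.54]
```

Call:
{"fn": "send_rows", "kwargs": {
  "motion": [0.1,-0.2,2.3,0,6,0,0,2.2,0,6,0,0,0,0,6]
}}

```text
time: 3.6
eef_pos: [0.5344, -0.145, 0.1662]
tcp_rot: [0.807, 0.59, 0.009, 0.008]
contact_force: [0.6, 1.8, -0.2]
opening: 0.705
```

```bash
python3 -c "
from h import *
go(.532,-.146,.162)"
```

```text
pos [ 0.5344 -0.145   0.1662] q6 -1.719 yaw 1.2629 tilt [ 0.0246 -0.0024 -0.9997] F [ 0.6   1.82 -0.23] T [ 0.035 -0.033 -0.042] open 0.705 t 3.6
tool cm [-0.17 -0.21  0.41]
```

Call:
{"fn": "send_rows", "kwargs": {
  "motion": [-0.1,-0.2,0.4,0,6,0,0,0,0,4,0,0,0,0,0,0,0,0,0,0,0,0,0,0,0,0,0,0,0,0,0,0,0,0,0,0,0,0,0,0,0,0,0,0,0]
}}

```text
time: 4.5
eef_pos: [0.5356, -0.1462, 0.1699]
tcp_rot: [0.807, 0.591, 0.012, 0.013]
contact_force: [1.1, 0.7, 0.0]
opening: 0.257
```

```bash
python3 -c "
from h import *
go(.532,-.146,.162)"
```

```text
pos [ 0.5356 -0.1462  0.1699] q6 -1.721 yaw 1.2639 tilt [ 0.0345 -0.007  -0.9994] F [1.12 0.7  0.01] T [ 0.002 -0.01   0.007] open 0.257 t 4.5
tool cm [-0.1  -0.38  0.78]
```

Run:
```python
from h import *
p,d=shot('scene')
cv2.imwrite('pics/g1.png',cv2.resize(p[110:240,150:300],None,fx=5,fy=4.6,interpolation=cv2.INTER_CUBIC)[:,:,::-1])
st()
```

```text
time 4.55
qpos [-0.4531  0.064   1.9485  0.0099  1.0952 -1.7214]
dq [-0.0013  0.0015  0.0002 -0.0014 -0.0008  0.001 ]
joint_efforts [ 1.20000e-03 -3.08234e+01 -2.82312e+01  1.99000e-02 -8.91000e-02
  0.00000e+00]
eef_pos [ 0.5356 -0.1461  0.1699]
tcp_rot [0.8068 0.5906 0.0118 0.013 ]
contact_force [-0.6806  0.1568 -1.0847]
wrist_torque [ 0.0133 -0.0214  0.0044]
opening 0.2527
```

View pics/g1.png

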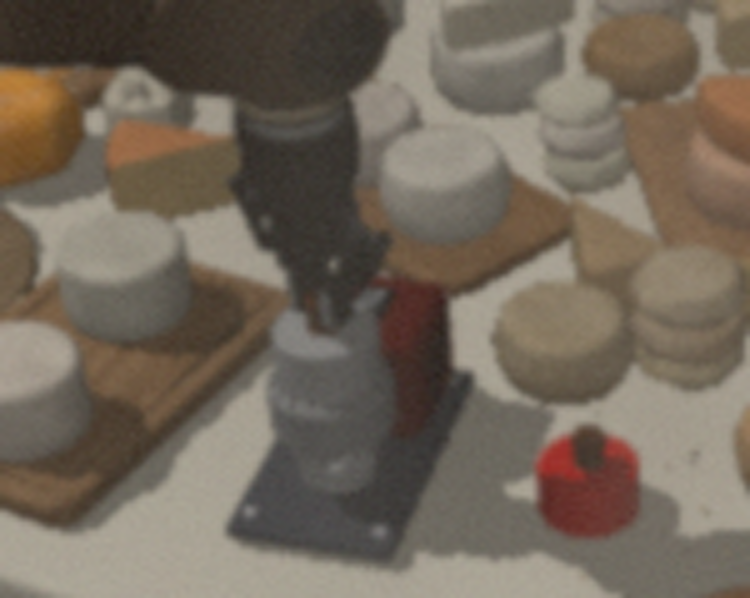

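Call:
{"fn": "send_rows", "kwargs": {
  "motion": [0,0,0,0,4.5,0,0,0,0,4.5,0,0,0,0,4.5]
}}

```text
time: 4.85
eef_pos: [0.536, -0.1464, 0.1704]
tcp_rot: [0.807, 0.591, 0.012, 0.013]
contact_force: [0.5, 0.1, -0.5]
opening: 0.526
```

```bash
python3 -c "
from h import *
go(.532,-.146,.162)"
```

```text
pos [ 0.536  -0.1464  0.1704] q6 -1.721 yaw 1.2639 tilt [ 0.0353 -0.0074 -0.9993] F [ 0.52  0.08 -0.49] T [ 0.002  0.016 -0.085] open 0.526 t 4.85
tool cm [-0.09 -0.42  0.83]
```

Call:
{"fn": "send_rows", "kwargs": {
  "motion": [-0.1,-0.35,0.6,0,4,0,0,0.6,0,4,0,0,0,0,4]
}}

```text
time: 5.15
eef_pos: [0.5327, -0.1464, 0.1576]
tcp_rot: [0.807, 0.591, 0.012, 0.014]
contact_force: [0.8, 0.0, -0.1]
opening: 0.471
```

```bash
python3 -c "
from h import *
go(.5327,-.146,.159)"
```

```text
pos [ 0.5327 -0.1464  0.1576] q6 -1.725 yaw 1.2639 tilt [ 0.0359 -0.0077 -0.9993] F [ 0.82  0.01 -0.07] T [-0.    -0.019 -0.028] open 0.471 t 5.15
tool cm [ 0.04 -0.   -0.14]
```

Good height and no contact. Closing now.

Call:
{"fn": "send_rows", "kwargs": {
  "motion": [0,0,0,0,3,0,0,0,0,1.5,0,0,0,0,1.5,0,0,0,0,1.5]
}}

```text
time: 5.55
eef_pos: [0.5331, -0.1469, 0.1584]
tcp_rot: [0.807, 0.591, 0.012, 0.014]
contact_force: [0.2, 0.1, 0.2]
opening: 0.255
```

```bash
python3 -c "
from h import *
go(.5327,-.146,.157)"
```

```text
pos [ 0.5331 -0.1469  0.1584] q6 -1.725 yaw 1.2641 tilt [ 0.0368 -0.0089 -0.9993] F [0.24 0.14 0.25] T [-0.048  0.024 -0.033] open 0.255 t 5.55
tool cm [ 0.07 -0.07  0.14]
```

Call:
{"fn": "send_rows", "kwargs": {
  "motion": [0,0.02,-0.5,0,1.5,0,0.04,-1,0,1.5,0,0.07,-2,0,1.5,0,0.07,-2,0,1.5]
}}

```text
time: 5.95
eef_pos: [0.5302, -0.1455, 0.2111]
tcp_rot: [0.807, 0.591, 0.01, 0.01]
contact_force: [0.3, -0.0, -0.9]
opening: 0.26
```

Run:
```python
from h import *
go(.5327,-.146,.24)
p,d=shot('scene')
cv2.imwrite('pics/g2.png',cv2.resize(p[110:240,150:300],None,fx=5,fy=4.6,interpolation=cv2.INTER_CUBIC)[:,:,::-1])
```

```text
pos [ 0.5302 -0.1455  0.2111] q6 -1.724 yaw 1.2639 tilt [ 0.0273 -0.0038 -0.9996] F [ 0.31 -0.02 -0.87] T [-0.    -0.011  0.013] open 0.26 t 5.95
tool cm [ 0.04  0.33 -2.88]
```

View pics/g2.png

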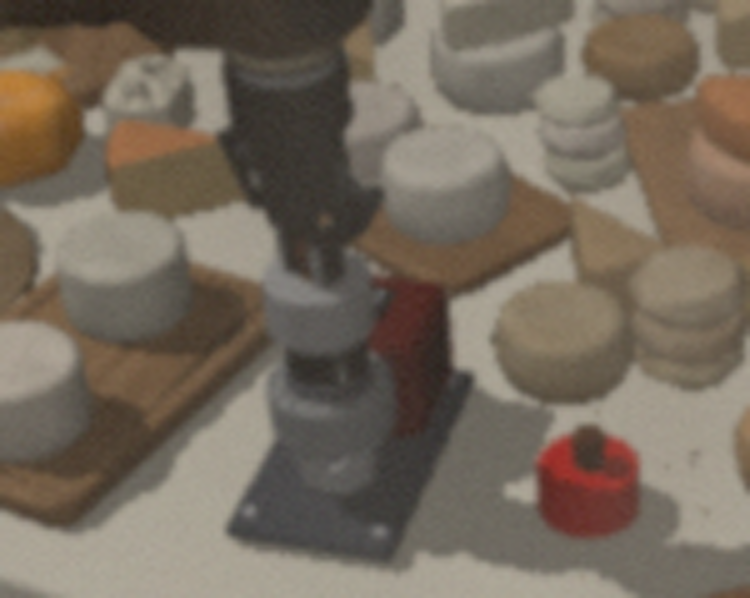

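Call:
{"fn": "send_rows", "kwargs": {
  "motion": [0,0.05,-2.5,0,1.5,-3.06,-0.72,0,0,1.5,-3.06,-0.72,0,0,1.5,-3.06,-0.72,0,0,1.5,-3.06,-0.72,0,0,1.5,-3.06,-0.72,0,0,1.5,0,0,0,0,1.5]
}}

```text
time: 6.7
eef_pos: [0.4502, -0.2853, 0.243]
tcp_rot: [0.805, 0.592, 0.013, 0.016]
contact_force: [0.1, 0.3, -1.8]
opening: 0.261
```

Run:
```python
from h import *
go(.45,-.28,.0465)
p,d=shot('top','t2.png')
P=pts('top',d)
for x,y in((.45,-.28),): 
  m=np.hypot(P[...,0]-x,P[...,1]-y)<.05
  print(np.percentile(P[m][:,2],[5,50,95]))
# ring mark
cv2.imwrite('pics/r0.png',cv2.resize(p[170:230,200:260],None,fx=10,fy=10,interpolation=cv2.INTER_CUBIC)[:,:,::-1])
Q=P.reshape(-1,3); q=Q[(np.hypot(Q[:,0]-.532,Q[:,1]+.146)<.05)&(Q[:,2]>.14)&(Q[:,2]<.16)]
print(len(q),q.mean(0),q.min(0),q.max(0),cv2.minEnclosingCircle(q[:,:2].astype(np.float32)))
```

```text
pos [ 0.4502 -0.2853  0.243 ] q6 -2.04 yaw 1.2685 tilt [ 0.0402 -0.0109 -0.9991] F [ 0.13  0.33 -1.83] T [ 0.032 -0.021  0.032] open 0.261 t 6.7
tool cm [ 0.48 -0.99 19.63]
[-0.00141432  0.52182106  0.5332943 ]
186 [ 0.53194244 -0.14522113  0.14911007] [ 0.50622417 -0.16967131  0.1411232 ] [ 0.55854082 -0.11846633  0.15741944] ((0.532538115978241, -0.1441006064414978), 0.02772355079650879)
```

View pics/r0.png

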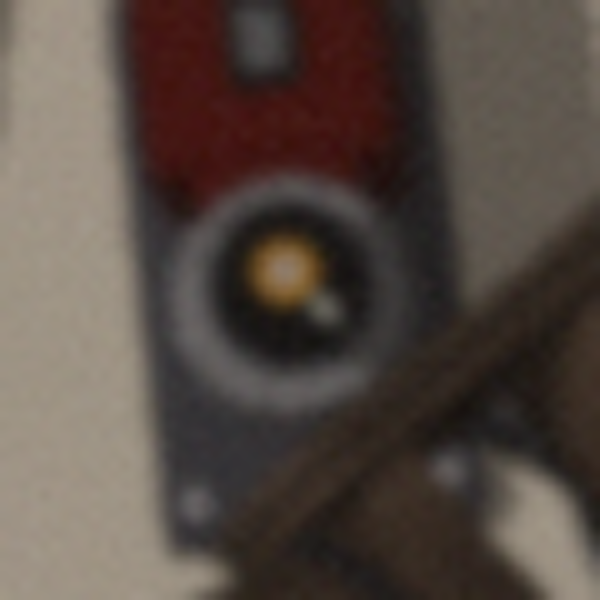

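View pics/t2.png

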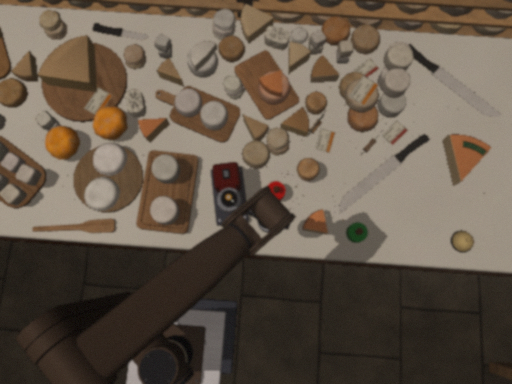

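Call:
{"fn": "send_rows", "kwargs": {
  "motion": [0.1,-0.2,4.3,0,1.5,0.1,-0.2,4.3,0,1.5,0.1,-0.2,4.3,0,1.5,0.1,-0.2,4.3,0,1.5,0,0,0,0,1.5]
}}

```text
time: 7.25
eef_pos: [0.4563, -0.278, 0.07]
tcp_rot: [0.804, 0.593, 0.016, 0.02]
contact_force: [-0.9, 1.1, -1.1]
opening: 0.261
```

Run:
```python
from h import *
go(.45,-.28,.047)
```

```text
pos [ 0.4563 -0.278   0.07  ] q6 -2.038 yaw 1.2712 tilt [ 0.0493 -0.0139 -0.9987] F [-0.89  1.08 -1.08] T [ 0.083  0.137 -0.005] open 0.261 t 7.25
tool cm [-0.38 -0.66  2.27]
```

Call:
{"fn": "send_rows", "kwargs": {
  "motion": [0,-0.1,1.5,0,1.5,0,0,0.6,0,1.5,0,0,0,0,1.5]
}}

```text
time: 7.55
eef_pos: [0.4597, -0.2777, 0.0525]
tcp_rot: [0.804, 0.595, 0.017, 0.022]
contact_force: [0.2, -0.3, -0.9]
opening: 0.259
```

Run:
```python
from h import *
go(.45,-.28,.0444)
```

```text
pos [ 0.4597 -0.2777  0.0525] q6 -2.039 yaw 1.274 tilt [ 0.053  -0.016  -0.9985] F [ 0.22 -0.32 -0.85] T [-0.01   0.078 -0.02 ] open 0.259 t 7.55
tool cm [-0.5  -0.91  0.76]
```

Call:
{"fn": "send_rows", "kwargs": {
  "motion": [0,-0.05,0.5,0,1.5,0,0,0.2,0,1.5]
}}

```text
time: 7.75
eef_pos: [0.4621, -0.2792, 0.0493]
tcp_rot: [0.803, 0.595, 0.017, 0.026]
contact_force: [-0.2, -0.4, -1.7]
opening: 0.259
```

Run:
```python
from h import *
go(.45,-.28,.0444)
```

```text
pos [ 0.4621 -0.2792  0.0493] q6 -2.039 yaw 1.2747 tilt [ 0.0583 -0.0206 -0.9981] F [-0.22 -0.45 -1.65] T [ 0.073  0.095 -0.04 ] open 0.259 t 7.75
tool cm [-0.43 -1.17  0.42]
```

Run:
```python
from h import *
p,d=shot('scene')
cv2.imwrite('pics/g3.png',cv2.resize(p[170:290,200:340],None,fx=5,fy=5,interpolation=cv2.INTER_CUBIC)[:,:,::-1])
P=pts('scene',d).reshape(-1,3)
q=P[np.hypot(P[:,0]-.46,P[:,1]+.28)<.045]
print(np.histogram(q[:,2],bins=np.arange(-.006,.12,.004)))
q2=q[(q[:,2]>.038)&(q[:,2]<.056)]; print(q2.mean(0),q2.std(0))
```

```text
(array([13, 80, 61, 12, 16, 19, 19, 19, 17, 21, 19, 17, 29, 80, 69, 13, 12,
        9,  7, 13, 14, 16,  7, 12,  5, 13, 16, 24, 11, 10, 15]), array([-0.006, -0.002,  0.002,  0.006,  0.01 ,  0.014,  0.018,  0.022,
        0.026,  0.03 ,  0.034,  0.038,  0.042,  0.046,  0.05 ,  0.054,
        0.058,  0.062,  0.066,  0.07 ,  0.074,  0.078,  0.082,  0.086,
        0.09 ,  0.094,  0.098,  0.102,  0.106,  0.11 ,  0.114,  0.118]))
[ 0.45024614 -0.28648847  0.04833492] [0.01517551 0.01946645 0.00397231]
```

View pics/g3.png

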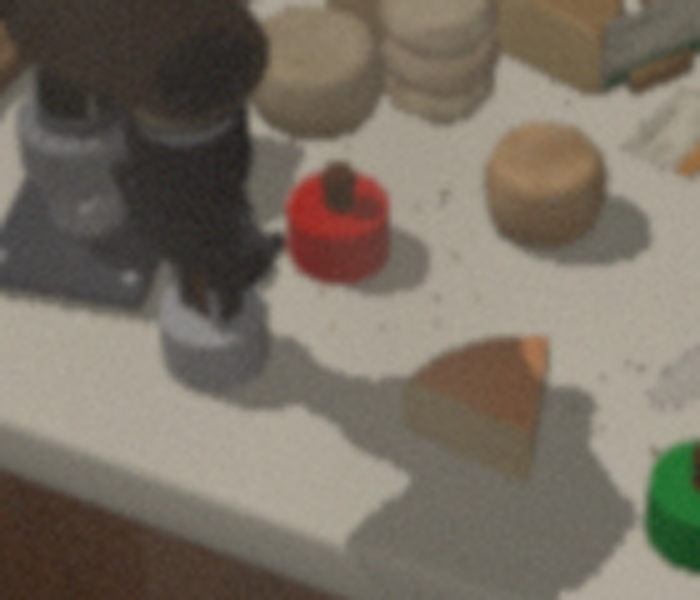

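Call:
{"fn": "send_rows", "kwargs": {
  "motion": [0,-0.1,0.5,0,1.5,0,-0.1,0.4,0,1.5]
}}

```text
time: 8.0
eef_pos: [0.4642, -0.2813, 0.0443]
tcp_rot: [0.804, 0.594, 0.019, 0.03]
contact_force: [1.9, 4.0, 16.2]
opening: 0.263
```

Run:
```python
from h import *
go(.45,-.28,.0444)
```

```text
pos [ 0.4642 -0.2813  0.0443] q6 -2.041 yaw 1.2733 tilt [ 0.0663 -0.0256 -0.9975] F [ 1.93  4.04 16.23] T [ 0.994 -0.216  0.053] open 0.263 t 8.0
tool cm [-0.29 -1.39 -0.1 ]
```

Call:
{"fn": "send_rows", "kwargs": {
  "motion": [0,0,0,0,5,0,0,0,0,5,0,0,0,0,5]
}}

```text
time: 8.3
eef_pos: [0.4655, -0.2826, 0.0461]
tcp_rot: [0.804, 0.594, 0.019, 0.032]
contact_force: [-0.5, 0.0, 0.1]
opening: 0.588
```

Run:
```python
from h import *
go(.4642,-.2813,.15)
```

```text
pos [ 0.4655 -0.2826  0.0461] q6 -2.041 yaw 1.273 tilt [ 0.0694 -0.0284 -0.9972] F [-0.54  0.03  0.09] T [0.016 0.036 0.034] open 0.588 t 8.3
tool cm [  0.02   0.61 -10.37]
```

Call:
{"fn": "send_rows", "kwargs": {
  "motion": [0,0.18,-2.5,0,6,0,0.25,-4,0,6,0,0.25,-4,0,8.5,0,0.2,-4,0,8.5,0,0.1,-4,0,8.5]
}}

```text
time: 8.8
eef_pos: [0.457, -0.2765, 0.2265]
tcp_rot: [0.804, 0.594, 0.017, 0.021]
contact_force: [1.0, -1.0, 0.6]
opening: 0.997
```

Run:
```python
from h import *
go(.532,-.145,.25)
p,d=shot('scene')
cv2.imwrite('pics/g4.png',cv2.resize(p[150:290,180:340],None,fx=4,fy=4,interpolation=cv2.INTER_CUBIC)[:,:,::-1])
P=pts('scene',d).reshape(-1,3)
q=P[np.hypot(P[:,0]-.46,P[:,1]+.28)<.06]
q2=q[(q[:,2]>.036)&(q[:,2]<.054)]; print(q2.mean(0),q2.std(0)); 
q3=q[(q[:,2]>.062)&(q[:,2]<.08)]; print(q3.mean(0))
print(np.linalg.lstsq(np.c_[q2[:,:2],np.ones(len(q2))],q2[:,2],rcond=None)[0])
```

```text
pos [ 0.457  -0.2765  0.2265] q6 -2.028 yaw 1.2722 tilt [ 0.0521 -0.0132 -0.9986] F [ 0.98 -0.98  0.59] T [-0.038  0.01   0.044] open 0.997 t 8.8
tool cm [14.78  3.42 -2.13]
[ 0.4579855  -0.28509343  0.04452709] [0.01752573 0.01881426 0.00296529]
[ 0.46181241 -0.2832152   0.07117074]
[0.03047464 0.00784588 0.03280696]
```

View pics/g4.png

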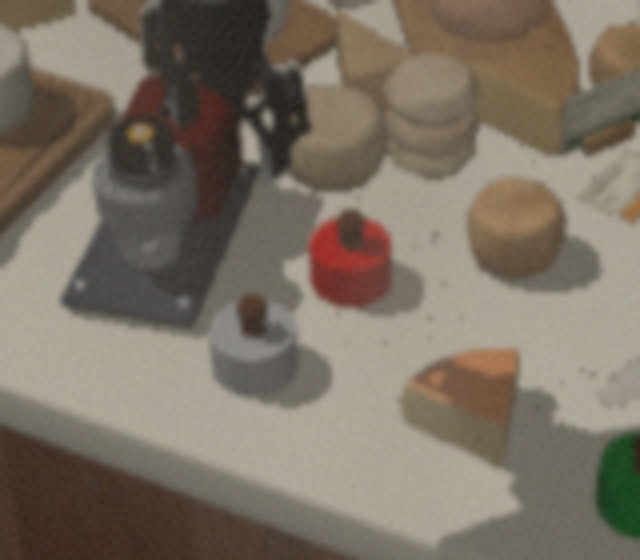

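The cap stands upright, let go, at about (0.462,-0.283), scene pixel (243,235). Moving over the ring now.

Call:
{"fn": "send_rows", "kwargs": {
  "motion": [3.7,0.85,0,0,8.5,3.7,0.85,0,0,8.5,3.7,0.85,0,0,8.5,3.7,0.85,0,0,8.5,0,0,0,0,8.5]
}}

```text
time: 9.35
eef_pos: [0.5391, -0.1463, 0.2407]
tcp_rot: [0.805, 0.591, 0.019, 0.032]
contact_force: [-0.0, -0.6, 0.3]
opening: 0.995
```

Run:
```python
from h import *
go(.533,-.1455,.117)
```

```text
pos [ 0.5391 -0.1463  0.2407] q6 -1.717 yaw 1.2666 tilt [ 0.0694 -0.0288 -0.9972] F [-0.   -0.56  0.3 ] T [0.014 0.032 0.014] open 0.995 t 9.35
tool cm [-0.02 -1.53 12.29]
```

Call:
{"fn": "send_rows", "kwargs": {
  "motion": [0,0,-5,0,8.5,0,0,-5,0,8.5,0,0,-5,0,8.5,0,-0.5,5,0,8.5,0,-0.5,5,0,8.5,0,-0.5,5,0,8.5]
}}

```text
time: 9.95
eef_pos: [0.5279, -0.1456, 0.2503]
tcp_rot: [0.805, 0.592, 0.022, 0.041]
contact_force: [1.2, -0.8, -0.1]
opening: 0.992
```

Run:
```python
from h import *
go(.533,-.1455,.117)
```

```text
pos [ 0.5279 -0.1456  0.2503] q6 -1.725 yaw 1.2683 tilt [ 0.084  -0.0388 -0.9957] F [ 1.17 -0.85 -0.09] T [0.01  0.026 0.041] open 0.992 t 9.95
tool cm [ 0.32 -0.74 13.31]
```

Run:
```python
from h import *
s=st(); q=s['qpos']; print(q[1]+q[2]+q[4]-np.pi)
```

```text
time 9.95
qpos [-0.4554 -0.0621  1.9238  0.0023  1.1873 -1.725 ]
dq [-0.0276  0.3352  0.6539 -0.0018 -0.9742 -0.0211]
joint_efforts [ 5.34900e-01 -2.97450e+01 -3.06313e+01  9.90000e-03  4.69200e-01
  1.19000e-02]
eef_pos [ 0.5279 -0.1456  0.2503]
tcp_rot [0.8046 0.5921 0.0224 0.0405]
contact_force [ 1.1718 -0.8467 -0.0879]
wrist_torque [0.0103 0.0256 0.0414]
opening 0.9925
-0.09260254222892694
```

Call:
{"fn": "send_rows", "kwargs": {
  "motion": [0,0,0,0,8.5]
}}

```text
time: 10.05
eef_pos: [0.5222, -0.1437, 0.24]
tcp_rot: [0.805, 0.592, 0.018, 0.032]
contact_force: [-0.8, -0.1, -0.6]
opening: 0.997
```

Run:
```python
from h import *
go(.534,-.1455,.25)
```

```text
pos [ 0.5222 -0.1437  0.24  ] q6 -1.726 yaw 1.2679 tilt [ 0.0668 -0.0308 -0.9973] F [-0.85 -0.13 -0.6 ] T [ 0.023  0.047 -0.007] open 0.997 t 10.05
tool cm [ 0.17  1.25 -0.91]
```

Call:
{"fn": "send_rows", "kwargs": {
  "motion": [0,0.3,-1.5,0,8.5,0,0.3,-1.5,0,8.5,0,0.3,-1.5,0,8.5,0,0.3,-1.5,0,8.5,0,0,0,0,8.5]
}}

```text
time: 10.55
eef_pos: [0.5343, -0.1496, 0.3207]
tcp_rot: [0.805, 0.591, 0.022, 0.041]
contact_force: [-0.3, -0.5, 0.9]
opening: 0.997
```

Run:
```python
from h import *
go(.534,-.1455,.25)
```

```text
pos [ 0.5343 -0.1496  0.3207] q6 -1.723 yaw 1.2657 tilt [ 0.0833 -0.0399 -0.9957] F [-0.27 -0.47  0.94] T [ 0.01   0.027 -0.014] open 0.997 t 10.55
tool cm [ 0.47 -0.79  7.02]
```

Call:
{"fn": "send_rows", "kwargs": {
  "motion": [0.1,-0.2,3.5,0,8.5,0.1,-0.2,3.5,0,8.5,0.1,-0.2,3.5,0,8.5,0.1,-0.2,3.5,0,8.5,0,0,0,0,8.5]
}}

```text
time: 11.05
eef_pos: [0.5493, -0.1545, 0.1961]
tcp_rot: [0.805, 0.59, 0.029, 0.055]
contact_force: [0.2, 0.1, 0.2]
opening: 0.995
```

Run:
```python
from h import *
go(.534,-.1455,.117)
```

```text
pos [ 0.5493 -0.1545  0.1961] q6 -1.718 yaw 1.2649 tilt [ 0.1106 -0.0538 -0.9924] F [0.18 0.12 0.19] T [-0.017  0.06   0.027] open 0.995 t 11.05
tool cm [ 0.54 -2.68  7.63]
```

Call:
{"fn": "send_rows", "kwargs": {
  "motion": [0,0,0,0.1,8.5,0,0,0,0.1,8.5,0,0,0,0.1,8.5,0,0,0,0,8.5]
}}

```text
time: 11.45
eef_pos: [0.5543, -0.1574, 0.2088]
tcp_rot: [0.886, 0.459, 0.041, 0.055]
contact_force: [0.6, 0.6, 0.1]
opening: 0.998
```

```bash
cat >> h.py <<'E'
def t():
    s=ctrl.get_state(); q=s['qpos']; print('q',q.round(4),'e',round(np.pi-q[1]-q[2]-q[4],4),'dq',s['dq'].round(3),'pos',np.round(s['eef_pos'],4),s['time'])
E
python3 -c "
from h import *
t()"
```

```text
q [-4.5250e-01  1.6600e-02  1.9266e+00 -5.0000e-04  1.0605e+00 -1.4074e+00] e 0.1378 dq [ 0.    -0.022 -0.04  -0.002  0.015 -0.031] pos [ 0.5543 -0.1574  0.2088] 11.45
```

Call:
{"fn": "send_rows", "kwargs": {
  "motion": [0,-1.5,0,0,8.5]
}}

```text
time: 11.55
eef_pos: [0.5443, -0.1502, 0.2105]
tcp_rot: [0.885, 0.459, 0.043, 0.058]
contact_force: [0.3, -0.4, -0.7]
opening: 0.996
```

```bash
python3 -c "
from h import *
t()"
```

```text
q [-4.4840e-01 -1.4700e-02  1.9550e+00 -1.4000e-03  1.0575e+00 -1.4046e+00] e 0.1438 dq [ 0.053 -0.343  0.334 -0.005 -0.001  0.047] pos [ 0.5443 -0.1502  0.2105] 11.55
```

Call:
{"fn": "send_rows", "kwargs": {
  "motion": [0,0,0,0,8.5]
}}

```text
time: 11.65
eef_pos: [0.5445, -0.1501, 0.2127]
tcp_rot: [0.885, 0.46, 0.043, 0.059]
contact_force: [0.1, -0.1, -0.8]
opening: 0.994
```

```bash
python3 -c "
from h import *
t()"
```

```text
q [-4.4800e-01 -1.7700e-02  1.9540e+00 -1.3000e-03  1.0592e+00 -1.4067e+00] e 0.1461 dq [-0.012  0.008 -0.075 -0.005 -0.018 -0.019] pos [ 0.5445 -0.1501  0.2127] 11.65
```

Call:
{"fn": "send_rows", "kwargs": {
  "motion": [0,0,0,0,8.5,0,0,0,0,8.5,0,0,0,0,8.5]
}}

```text
time: 11.95
eef_pos: [0.5468, -0.1515, 0.2172]
tcp_rot: [0.884, 0.461, 0.045, 0.062]
contact_force: [-0.4, -0.4, -1.1]
opening: 0.998
```

```bash
python3 -c "
from h import *
t(); st()"
```

```text
q [-4.4850e-01 -1.9700e-02  1.9480e+00 -1.5000e-03  1.0601e+00 -1.4097e+00] e 0.1533 dq [-0.001  0.001 -0.009  0.     0.004 -0.008] pos [ 0.5468 -0.1515  0.2172] 11.95
time 11.95
qpos [-4.4850e-01 -1.9700e-02  1.9480e+00 -1.5000e-03  1.0601e+00 -1.4097e+00]
dq [-0.0006  0.0006 -0.0093  0.0001  0.0035 -0.0083]
joint_efforts [ 3.71000e-02 -2.82675e+01 -2.89279e+01 -2.20000e-03 -3.35400e-01
  3.00000e-04]
eef_pos [ 0.5468 -0.1515  0.2172]
tcp_rot [0.884  0.4612 0.0453 0.0617]
contact_force [-0.3644 -0.4241 -1.092 ]
wrist_torque [0.0131 0.0315 0.0008]
opening 0.9982
```

Call:
{"fn": "send_rows", "kwargs": {
  "motion": [0,4,0,0,8.5,0,4,0,0,8.5,0,0,0,0,8.5]
}}

```text
time: 12.25
eef_pos: [0.6118, -0.1971, 0.2266]
tcp_rot: [0.884, 0.462, 0.044, 0.06]
contact_force: [-0.0, 0.1, -0.0]
opening: 0.996
```

```bash
python3 -c "
from h import *
t()"
```

```text
q [-0.4701  0.1433  1.7586  0.0022  1.0916 -1.4347] e 0.1481 dq [ 0.015 -0.043  0.062  0.008  0.045 -0.002] pos [ 0.6118 -0.1971  0.2266] 12.25
```

Call:
{"fn": "send_rows", "kwargs": {
  "motion": [0,0,0,0,8.5]
}}

```text
time: 12.35
eef_pos: [0.6119, -0.1973, 0.2259]
tcp_rot: [0.884, 0.462, 0.043, 0.059]
contact_force: [-0.2, 0.3, -0.3]
opening: 0.992
```

```bash
python3 -c "
from h import *
t()"
```

```text
q [-0.4704  0.145   1.758   0.0024  1.0923 -1.4348] e 0.1464 dq [-0.01   0.034 -0.034 -0.003 -0.014 -0.005] pos [ 0.6119 -0.1973  0.2259] 12.35
```

Call:
{"fn": "send_rows", "kwargs": {
  "motion": [0,-4,0,0,8.5,0,-4,0,0,8.5,0,0,0,0,8.5]
}}

```text
time: 12.65
eef_pos: [0.5424, -0.1496, 0.2097]
tcp_rot: [0.884, 0.462, 0.041, 0.056]
contact_force: [-0.1, 1.1, -0.7]
opening: 0.995
```

```bash
python3 -c "
from h import *
t()"
```

```text
q [-4.4900e-01 -1.5800e-02  1.9574e+00 -1.1000e-03  1.0615e+00 -1.4120e+00] e 0.1386 dq [-0.014  0.027 -0.074 -0.006 -0.045 -0.001] pos [ 0.5424 -0.1496  0.2097] 12.65
```

Call:
{"fn": "send_rows", "kwargs": {
  "motion": [2.7,4,0,0,8.5,2.7,4,0,0,8.5,2.7,4,0,0,8.5,2.7,4,0,0,8.5,0,0,0,0,8.5]
}}

```text
time: 13.15
eef_pos: [0.7341, -0.1478, 0.2281]
tcp_rot: [0.884, 0.463, 0.038, 0.053]
contact_force: [-0.7, -0.1, -1.1]
opening: 0.992
```

```bash
python3 -c "
from h import *
t()"
```

```text
q [-0.328   0.3824  1.4647 -0.019   1.1652 -1.2861] e 0.1293 dq [-0.007 -0.061  0.078 -0.018  0.054 -0.003] pos [ 0.7341 -0.1478  0.2281] 13.15
```

Call:
{"fn": "send_rows", "kwargs": {
  "motion": [0,0,0,0,8.5,0,0,0,0,8.5]
}}

```text
time: 13.35
eef_pos: [0.7343, -0.1474, 0.2272]
tcp_rot: [0.884, 0.463, 0.038, 0.052]
contact_force: [0.5, 0.5, 0.1]
opening: 0.998
```

```bash
python3 -c "
from h import *
t()"
```

```text
q [-0.3273  0.3839  1.4643 -0.0192  1.1655 -1.2865] e 0.1278 dq [ 0.001 -0.005  0.005 -0.002  0.008 -0.004] pos [ 0.7343 -0.1474  0.2272] 13.35
```

Call:
{"fn": "send_rows", "kwargs": {
  "motion": [-2.7,-4,0,0,8.5,-2.7,-4,0,0,8.5,2.7,4,0,0,8.5,2.7,4,0,0,8.5,-2.7,-4,0,0,8.5,-2.7,-4,0,0,8.5,2.7,4,0,0,8.5,2.7,4,0,0,8.5,0,0,0,0,8.5]
}}

```text
time: 14.25
eef_pos: [0.6561, -0.1221, 0.1387]
tcp_rot: [0.886, 0.463, -0.019, -0.008]
contact_force: [0.5, -1.1, -0.1]
opening: 0.992
```

```bash
python3 -c "
from h import *
t()"
```

```text
q [-0.3298  0.374   1.6416 -0.0173  1.1641 -1.2848] e -0.0381 dq [-0.022 -0.138  0.149 -0.019  0.025 -0.006] pos [ 0.6561 -0.1221  0.1387] 14.25
```

Call:
{"fn": "send_rows", "kwargs": {
  "motion": [0,0,3,0,8.5,0,0,3,0,8.5,0,0,-3,0,8.5,0,0,-3,0,8.5,0,0,3,0,8.5,0,0,3,0,8.5,0,0,-3,0,8.5,0,0,-3,0,8.5,0,0,0,0,8.5]
}}

```text
time: 15.15
eef_pos: [0.6604, -0.128, 0.1799]
tcp_rot: [0.886, 0.463, -0.005, 0.012]
contact_force: [-0.0, 0.1, 0.7]
opening: 0.991
```

```bash
python3 -c "
from h import *
t()"
```

```text
q [-0.3331  0.3197  1.6316 -0.0257  1.1789 -1.2856] e 0.0113 dq [-0.01  -0.009  0.056 -0.001 -0.019 -0.002] pos [ 0.6604 -0.128   0.1799] 15.15
```

```bash
python3 -c "
from h import *
go(.533,-.145,.19)"
```

```text
pos [ 0.6604 -0.128   0.1799] q6 -1.286 yaw 0.9621 tilt [ 0.003  -0.0262 -0.9997] F [-0.01  0.06  0.68] T [ 0.008 -0.044  0.018] open 0.991 t 15.15
tool cm [-8.7  -9.46 -1.01]
```

Call:
{"fn": "send_rows", "kwargs": {
  "motion": [-1,-1,-0.4,0,8.5,-2,-2,-0.3,0,8.5,-2.3,-2.5,0,0,8.5,-2,-2.3,0,0,8.5,-1,-1,0,0,8.5,-0.3,-0.3,0,0,8.5]
}}

```text
time: 15.75
eef_pos: [0.5286, -0.1472, 0.1903]
tcp_rot: [0.887, 0.462, -0.002, 0.017]
contact_force: [0.1, 0.0, 0.0]
opening: 0.99
```

```bash
python3 -c "
from h import *
t();go(.533,-.145,.117)"
```

```text
q [-0.446   0.0357  1.9383 -0.025   1.1435 -1.3974] e 0.0241 dq [-0.053 -0.117  0.116  0.005 -0.016 -0.046] pos [ 0.5286 -0.1472  0.1903] 15.75
pos [ 0.5286 -0.1472  0.1903] q6 -1.397 yaw 0.9612 tilt [ 0.012  -0.031  -0.9994] F [0.1  0.04 0.04] T [ 0.021  0.037 -0.015] open 0.99 t 15.75
tool cm [0.57 0.03 7.32]
```

Call:
{"fn": "send_rows", "kwargs": {
  "motion": [0.3,0,1,0,8.5,0.2,0,2,0,8.5,0,0,2,0,8.5,0,0,1,0,8.5,0,0,0.3,0,8.5]
}}

```text
time: 16.25
eef_pos: [0.534, -0.1447, 0.125]
tcp_rot: [0.887, 0.462, 0.0, 0.019]
contact_force: [0.3, -0.3, -0.6]
opening: 1.0
```

```bash
python3 -c "
from h import *
t();go(.533,-.1455,.117)"
```

```text
q [-0.4379  0.1203  1.9779 -0.0261  1.0135 -1.3852] e 0.0299 dq [ 0.003  0.055  0.011 -0.001 -0.065  0.004] pos [ 0.534  -0.1447  0.125 ] 16.25
pos [ 0.534  -0.1447  0.125 ] q6 -1.385 yaw 0.9604 tilt [ 0.0178 -0.0328 -0.9993] F [ 0.29 -0.31 -0.63] T [-0.017 -0.003 -0.041] open 1.0 t 16.25
tool cm [-0.11 -0.07  0.8 ]
```

Call:
{"fn": "send_rows", "kwargs": {
  "motion": [-0.1,-0.07,0.5,0,8,0,0,0.2,0,7,0,0,0,0,6.2,0,0,0,0,5,0,0,0,0,5],
  "grip_force": 45
}}

```text
time: 16.75
eef_pos: [0.5336, -0.1459, 0.1186]
tcp_rot: [0.886, 0.462, -0.0, 0.019]
contact_force: [0.7, -0.6, -4.4]
opening: 0.618
```

```bash
python3 -c "
from h import *
t();go(.533,-.1455,.117)"
```

```text
q [-0.4395  0.1291  1.9816 -0.0281  1.001  -1.3865] e 0.0299 dq [-0.001 -0.002 -0.    -0.002  0.001 -0.   ] pos [ 0.5336 -0.1459  0.1186] 16.75
pos [ 0.5336 -0.1459  0.1186] q6 -1.386 yaw 0.9615 tilt [ 0.0172 -0.0342 -0.9993] F [ 0.71 -0.63 -4.38] T [ 0.106 -0.072  0.031] open 0.618 t 16.75
tool cm [ 0.   -0.08  0.15]
```

Call:
{"fn": "send_rows", "kwargs": {
  "motion": [0,0,0,0.06,5,0,0,0,0.06,5,0,0,0,0.06,5]
}}

```text
time: 17.05
eef_pos: [0.5339, -0.1456, 0.1185]
tcp_rot: [0.926, 0.378, 0.002, 0.019]
contact_force: [-0.1, -0.1, -1.2]
opening: 0.617
```

```bash
python3 -c "
from h import *
t();go(.533,-.1455,.117)"
```

```text
q [-0.4393  0.1286  1.9822 -0.027   0.9992 -1.2009] e 0.0315 dq [ 0.003 -0.001  0.002  0.004 -0.006  0.617] pos [ 0.5339 -0.1456  0.1185] 17.05
pos [ 0.5339 -0.1456  0.1185] q6 -1.201 yaw 0.7757 tilt [ 0.019  -0.034  -0.9992] F [-0.07 -0.11 -1.22] T [-0.058  0.068  0.043] open 0.617 t 17.05
tool cm [-0.05 -0.08  0.15]
```

Call:
{"fn": "send_rows", "kwargs": {
  "motion": [0,0,0,0.03,5,0,0,0,0.0,5]
}}

```text
time: 17.25
eef_pos: [0.5339, -0.1456, 0.1185]
tcp_rot: [0.931, 0.363, 0.003, 0.02]
contact_force: [0.0, 0.1, -1.4]
opening: 0.617
```

```bash
cat >> h.py <<'E'
def r():
    s=ctrl.get_state(); M=R.from_quat(s['tcp_rot']).as_matrix()
    print('yaw',round(np.arctan2(M[1,0],M[0,0]),4),'Tz',round(s['wrist_torque'][2],3),'T',np.round(s['wrist_torque'],2),'F',np.round(s['contact_force'],1),'dq6',round(s['dq'][5],3),'eff6',round(s['joint_efforts'][5],3),'z',round(s['eef_pos'][2],4),'tilt',M[:2,2].round(3),s['time'])
E
python3 -c "
from h import *
r()"
```

```text
yaw 0.7438 Tz -0.006 T [-0.14  0.12 -0.01] F [ 0.   0.1 -1.4] dq6 -0.002 eff6 0.044 z 0.1185 tilt [ 0.02  -0.034] 17.25
```

Call:
{"fn": "send_rows", "kwargs": {
  "motion": [0,0,0,0.04,5]
}}

```text
time: 17.35
eef_pos: [0.534, -0.1456, 0.1185]
tcp_rot: [0.939, 0.345, 0.003, 0.02]
contact_force: [0.8, 0.3, -2.2]
opening: 0.617
```

```bash
python3 -c "
from h import *
r()"
```

```text
yaw 0.7037 Tz 0.003 T [-0.06  0.07  0.  ] F [ 0.8  0.3 -2.2] dq6 0.419 eff6 -0.29 z 0.1185 tilt [ 0.02  -0.034] 17.35
```

Call:
{"fn": "send_rows", "kwargs": {
  "motion": [0,0,0,0.03,5,0,0,0,0,5]
}}

```text
time: 17.55
eef_pos: [0.5341, -0.1455, 0.1185]
tcp_rot: [0.944, 0.33, 0.004, 0.02]
contact_force: [-0.5, -0.3, -1.2]
opening: 0.619
```

```bash
python3 -c "
from h import *
r()"
```

```text
yaw 0.6736 Tz -0.073 T [-0.12  0.16 -0.07] F [-0.5 -0.3 -1.2] dq6 -0.012 eff6 0.007 z 0.1185 tilt [ 0.021 -0.034] 17.55
```

Call:
{"fn": "send_rows", "kwargs": {
  "motion": [0,0,0,0.05,5,0,0,0,0,5]
}}

```text
time: 17.75
eef_pos: [0.5341, -0.1455, 0.1185]
tcp_rot: [0.951, 0.307, 0.005, 0.02]
contact_force: [-0.3, -0.3, -1.2]
opening: 0.616
```

```bash
python3 -c "
from h import *
r()"
```

```text
yaw 0.6245 Tz 0.014 T [-0.12  0.14  0.01] F [-0.3 -0.3 -1.2] dq6 -0.03 eff6 0.083 z 0.1185 tilt [ 0.021 -0.035] 17.75
```

Call:
{"fn": "send_rows", "kwargs": {
  "motion": [0,0,0,0.05,5,0,0,0,0,5]
}}

```text
time: 17.95
eef_pos: [0.5341, -0.1454, 0.1185]
tcp_rot: [0.958, 0.286, 0.005, 0.02]
contact_force: [0.3, 0.8, -2.1]
opening: 0.619
```

```bash
python3 -c "
from h import *
r()"
```

```text
yaw 0.5808 Tz 0.44 T [-0.12  0.11  0.44] F [ 0.3  0.8 -2.1] dq6 -0.045 eff6 0.608 z 0.1185 tilt [ 0.021 -0.035] 17.95
```

Tz jumped to 0.44 Nm at 0.38 rad of turn, about 0.03 past one click, so that is the touch. I'll hold briefly and read again.

Call:
{"fn": "send_rows", "kwargs": {
  "motion": [0,0,0,0.005,5,0,0,0,0.005,5]
}}

```text
time: 18.15
eef_pos: [0.5341, -0.1454, 0.1185]
tcp_rot: [0.959, 0.284, 0.005, 0.02]
contact_force: [0.2, -0.8, -1.7]
opening: 0.618
```

```bash
python3 -c "
from h import *
r()"
```

```text
yaw 0.576 Tz 0.432 T [-0.09  0.14  0.43] F [ 0.2 -0.8 -1.7] dq6 0.031 eff6 0.444 z 0.1185 tilt [ 0.021 -0.036] 18.15
```

Call:
{"fn": "send_rows", "kwargs": {
  "motion": [0,0,0,-0.05,5,0,0,0,-0.1,5,0,0,0,-0.1,5,0,0,0,-0.1,5,0,0,0,-0.1,5,0,0,0,-0.1,5,0,0,0,-0.1,5,0,0,0,-0.1,5,0,0,0,-0.1,5,0,0,0,-0.05,5,0,0,0,0,5]
}}

```text
time: 19.25
eef_pos: [0.5334, -0.1468, 0.1185]
tcp_rot: [0.732, 0.681, -0.003, 0.019]
contact_force: [-0.9, -1.0, -1.4]
opening: 0.616
```

```bash
python3 -c "
from h import *
r()"
```

```text
yaw 1.4975 Tz 0.003 T [ 0.13 -0.    0.  ] F [-0.9 -1.  -1.4] dq6 0.014 eff6 -0.129 z 0.1185 tilt [ 0.022 -0.032] 19.25
```

Call:
{"fn": "send_rows", "kwargs": {
  "motion": [0,0,0,-0.08,5,0,0,0,-0.06,5,0,0,0,0,5]
}}

```text
time: 19.55
eef_pos: [0.5334, -0.1471, 0.1185]
tcp_rot: [0.684, 0.73, -0.003, 0.019]
contact_force: [-0.5, -0.4, -1.2]
opening: 0.617
```

```bash
python3 -c "
from h import *
r()"
```

```text
yaw 1.6357 Tz 0.065 T [0.19 0.   0.07] F [-0.5 -0.4 -1.2] dq6 0.027 eff6 -0.088 z 0.1185 tilt [ 0.023 -0.03 ] 19.55
```

Call:
{"fn": "send_rows", "kwargs": {
  "motion": [0,0,0,-0.024,5,0,0,0,0,5,0,0,0,0,5,0,0,0,0,5]
}}

```text
time: 19.95
eef_pos: [0.5334, -0.1472, 0.1185]
tcp_rot: [0.676, 0.737, -0.003, 0.019]
contact_force: [-0.1, -2.1, -1.8]
opening: 0.619
```

```bash
python3 -c "
from h import *
r()"
```

```text
yaw 1.6559 Tz 0.03 T [0.11 0.02 0.03] F [-0.1 -2.1 -1.8] dq6 0.006 eff6 0.023 z 0.1185 tilt [ 0.023 -0.03 ] 19.95
```

Call:
{"fn": "send_rows", "kwargs": {
  "motion": [0,0,0,0,6.5,0,0,0,0,7.5,0,0,0,0,8.5,0,0,0,0,8.5]
}}

```text
time: 20.35
eef_pos: [0.5345, -0.1472, 0.1199]
tcp_rot: [0.676, 0.736, -0.003, 0.02]
contact_force: [0.5, -0.1, -0.1]
opening: 0.991
```

```bash
python3 -c "
from h import *
r();t()"
```

```text
yaw 1.6555 Tz 0.001 T [ 0.02 -0.07  0.  ] F [ 0.5 -0.1 -0.1] dq6 0.001 eff6 -0.0 z 0.1199 tilt [ 0.025 -0.031] 20.35
q [-0.4442  0.1259  1.9824 -0.02    0.9972 -2.0894] e 0.0361 dq [ 0.002 -0.004 -0.003  0.001  0.001  0.001] pos [ 0.5345 -0.1472  0.1199] 20.35
```

Call:
{"fn": "send_rows", "kwargs": {
  "motion": [0,0.03,-1,0,8.5,0,0.03,-2.5,0,8.5,0,0,-3,0,8.5,0,0,-3,0,8.5,0,0,-1.5,0,8.5,0,0,-0.5,0,8.5]
}}

```text
time: 20.95
eef_pos: [0.5318, -0.1431, 0.2418]
tcp_rot: [0.676, 0.736, -0.003, 0.02]
contact_force: [0.2, 0.8, 0.1]
opening: 0.993
```

```bash
python3 -c "
from h import *
t();go(.462,-.283,.23)"
```

```text
q [-0.4393 -0.0143  1.8917 -0.0179  1.2284 -2.0895] e 0.0359 dq [ 0.004 -0.059 -0.055  0.001  0.101 -0.   ] pos [ 0.5318 -0.1431  0.2418] 20.95
pos [ 0.5318 -0.1431  0.2418] q6 -2.09 yaw 1.6556 tilt [ 0.0253 -0.0305 -0.9992] F [0.24 0.81 0.11] T [ 0.061 -0.073 -0.034] open 0.993 t 20.95
tool cm [-13.31  -8.18   1.42]
```

Call:
{"fn": "send_rows", "kwargs": {
  "motion": [-1.1,-0.65,0.2,0,8.5,-2.4,-1.5,0.3,0,8.5,-3.2,-2,0.3,0,8.5,-3.2,-2,0.3,0,8.5,-2.4,-1.5,0.2,0,8.5,-0.9,-0.5,0,0,8.5]
}}

```text
time: 21.55
eef_pos: [0.4573, -0.2867, 0.227]
tcp_rot: [0.675, 0.738, -0.003, 0.017]
contact_force: [0.3, 1.3, -0.2]
opening: 0.996
```

Run:
```python
from h import *
t()
p,d=shot('top')
cv2.imwrite('pics/r1.png',cv2.resize(p[170:230,200:260],None,fx=10,fy=10,interpolation=cv2.INTER_CUBIC)[:,:,::-1])
P=pts('top',d).reshape(-1,3)
q=P[(np.hypot(P[:,0]-.532,P[:,1]+.146)<.05)&(P[:,2]>.14)&(P[:,2]<.16)]
print('ring',q.mean(0),cv2.minEnclosingCircle(q[:,:2].astype(np.float32)))
p,d=shot('scene')
cv2.imwrite('pics/r2.png',cv2.resize(p[160:210,190:240],None,fx=12,fy=12,interpolation=cv2.INTER_CUBIC)[:,:,::-1])
P=pts('scene',d).reshape(-1,3)
q=P[np.hypot(P[:,0]-.46,P[:,1]+.28)<.05]
q3=q[(q[:,2]>.06)&(q[:,2]<.08)]; print('knob',q3.mean(0),len(q3))
q=P[(np.hypot(P[:,0]-.532,P[:,1]+.146)<.05)&(P[:,2]>.145)&(P[:,2]<.16)]
print('ring',q.mean(0),cv2.minEnclosingCircle(q[:,:2].astype(np.float32)))
go(.462,-.283,.044)
```

```text
q [-0.7453 -0.0279  1.9323 -0.0062  1.2023 -2.4038] e 0.0349 dq [-0.197  0.033 -0.014  0.026  0.001 -0.197] pos [ 0.4573 -0.2867  0.227 ] 21.55
ring [ 0.5318626  -0.14511055  0.14911339] ((0.532878041267395, -0.14563925564289093), 0.02778066322207451)
knob [ 0.46161571 -0.28320022  0.07101708] 50
ring [ 0.53051181 -0.14829371  0.1514623 ] ((0.5317608118057251, -0.14659613370895386), 0.027837911620736122)
pos [ 0.4582 -0.2858  0.2274] q6 -2.402 yaw 1.6603 tilt [ 0.0224 -0.0276 -0.9994] F [ 0.36 -0.54  0.11] T [ 0.066 -0.03  -0.039] open 0.995 t 21.65
tool cm [ 0.78  0.04 18.33]
```

View pics/r1.png

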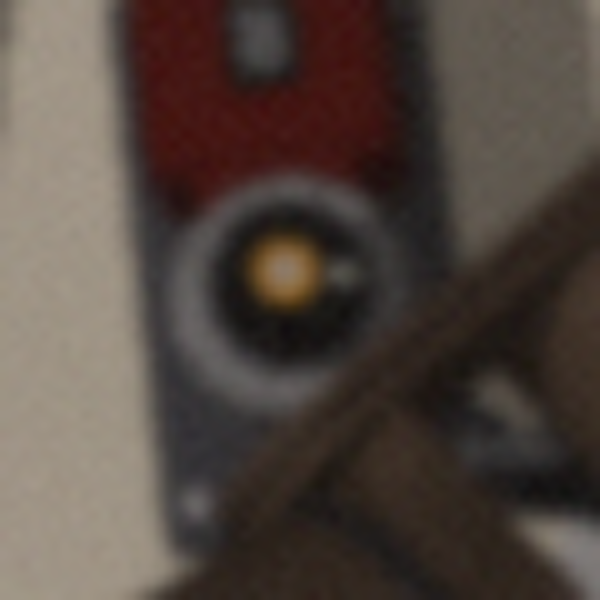

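View pics/r2.png

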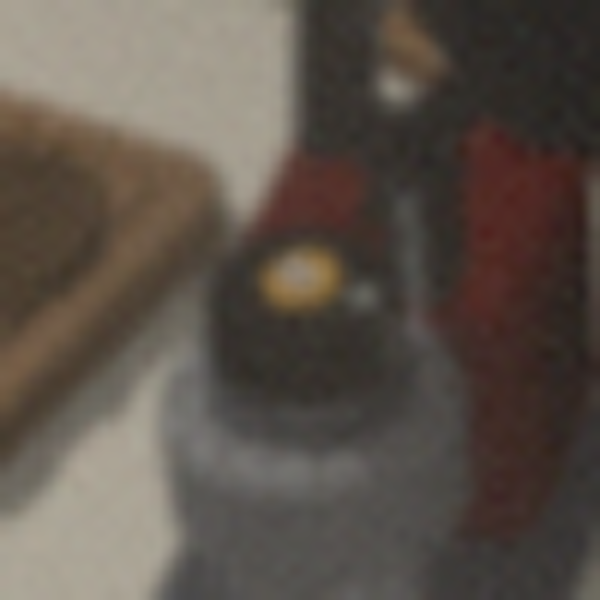

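Between pictures the mark went from (325,308) to (343,272) in the top crop. That is about 40° net anticlockwise: one click closed, three opened, no slip. Now fetching the cap.

Call:
{"fn": "send_rows", "kwargs": {
  "motion": [0.4,0,1,0,6,0.3,0,2.5,0,6,0,0,3.5,0,6,0,0,3.5,0,6,0,0,2,0,6,0,0,0.7,0,6],
  "grip_force": 40
}}

```text
time: 22.25
eef_pos: [0.4638, -0.275, 0.0893]
tcp_rot: [0.672, 0.741, -0.001, 0.018]
contact_force: [0.7, 0.1, -0.2]
opening: 0.704
```

```bash
python3 -c "
from h import *
t();go(.4625,-.284,.044)"
```

```text
q [-0.7221  0.1362  2.0356 -0.0038  0.9332 -2.3885] e 0.0366 dq [ 0.025  0.113  0.035  0.003 -0.144  0.005] pos [ 0.4638 -0.275   0.0893] 22.25
pos [ 0.4638 -0.275   0.0893] q6 -2.389 yaw 1.6683 tilt [ 0.0254 -0.0264 -0.9993] F [ 0.74  0.13 -0.15] T [-0.032 -0.016 -0.011] open 0.704 t 22.25
tool cm [-0.75 -0.32  4.55]
```

Call:
{"fn": "send_rows", "kwargs": {
  "motion": [-0.35,-0.15,0.8,0,5.5,-0.35,-0.15,1,0,5.5,0,0,0.8,0,5,0,0,0.3,0,5]
}}

```text
time: 22.65
eef_pos: [0.4635, -0.2818, 0.0591]
tcp_rot: [0.67, 0.742, -0.001, 0.019]
contact_force: [-0.8, -0.6, -0.4]
opening: 0.583
```

```bash
python3 -c "
from h import *
t();go(.4625,-.284,.044)"
```

```text
q [-0.7323  0.1906  2.0398 -0.0029  0.8734 -2.4027] e 0.0378 dq [-0.002  0.048 -0.008 -0.    -0.066 -0.002] pos [ 0.4635 -0.2818  0.0591] 22.65
pos [ 0.4635 -0.2818  0.0591] q6 -2.403 yaw 1.6718 tilt [ 0.0266 -0.0269 -0.9993] F [-0.85 -0.57 -0.4 ] T [-0.018  0.092  0.021] open 0.583 t 22.65
tool cm [-0.16 -0.16  1.51]
```

Call:
{"fn": "send_rows", "kwargs": {
  "motion": [-0.16,-0.12,0.7,0,5,0,0,0.7,0,5,0,0,0.1,0,5]
}}

```text
time: 22.95
eef_pos: [0.4636, -0.2851, 0.0441]
tcp_rot: [0.67, 0.742, -0.001, 0.02]
contact_force: [0.1, 0.3, -0.0]
opening: 0.586
```

```bash
python3 -c "
from h import *
t();go(.4625,-.284,.044)"
```

```text
q [-0.7369  0.218   2.0412 -0.0027  0.8419 -2.4068] e 0.0404 dq [-0.003  0.01  -0.009 -0.002 -0.022 -0.001] pos [ 0.4636 -0.2851  0.0441] 22.95
pos [ 0.4636 -0.2851  0.0441] q6 -2.407 yaw 1.6712 tilt [ 0.0286 -0.0287 -0.9992] F [ 0.13  0.33 -0.01] T [ 0.032  0.053 -0.056] open 0.586 t 22.95
tool cm [ 0.12 -0.1  -0.  ]
```

Call:
{"fn": "send_rows", "kwargs": {
  "motion": [0.1,-0.1,0,0,3.5,0,0,0,0,1.5,0,0,0,0,1.5,0,0,0,0,1.5,0,0,0,0,1.5]
}}

```text
time: 23.45
eef_pos: [0.4626, -0.2836, 0.0449]
tcp_rot: [0.671, 0.742, -0.0, 0.02]
contact_force: [0.7, 0.7, -1.4]
opening: 0.26
```

```bash
python3 -c "
from h import *
t();go(.4625,-.284,.044)"
```

```text
q [-7.3660e-01  2.1360e-01  2.0446e+00 -1.2000e-03  8.4390e-01 -2.4069e+00] e 0.0395 dq [ 0.002  0.     0.006 -0.001 -0.001  0.   ] pos [ 0.4626 -0.2836  0.0449] 23.45
pos [ 0.4626 -0.2836  0.0449] q6 -2.407 yaw 1.6707 tilt [ 0.0286 -0.0272 -0.9992] F [ 0.7   0.72 -1.42] T [ 0.005 -0.012 -0.007] open 0.26 t 23.45
tool cm [-0.04 -0.01  0.09]
```

Call:
{"fn": "send_rows", "kwargs": {
  "motion": [0,0.03,-1,0,1.5,0,0.06,-2,0,1.5,0,0.09,-3,0,1.5,0,0.09,-4,0,1.5,0,0.09,-4,0,1.5,0,0,-3,0,1.5,0,0,-1.5,0,1.5,0,0,-0.5,0,1.5]
}}

```text
time: 24.25
eef_pos: [0.4591, -0.2769, 0.2442]
tcp_rot: [0.671, 0.741, -0.001, 0.018]
contact_force: [-0.4, -1.1, -1.5]
opening: 0.258
```

```bash
python3 -c "
from h import *
t();go(.532,-.1455,.235)"
```

```text
q [-7.3120e-01 -5.2500e-02  1.9242e+00 -1.8000e-03  1.2329e+00 -2.4015e+00] e 0.0369 dq [ 0.    -0.062 -0.049 -0.002  0.101 -0.   ] pos [ 0.4591 -0.2769  0.2442] 24.25
pos [ 0.4591 -0.2769  0.2442] q6 -2.402 yaw 1.6705 tilt [ 0.0263 -0.0259 -0.9993] F [-0.37 -1.11 -1.52] T [0.029 0.069 0.039] open 0.258 t 24.25
tool cm [12.37  8.55  0.77]
```

Call:
{"fn": "send_rows", "kwargs": {
  "motion": [0.9,0.6,0,0,1.5,2.2,1.5,0,0,1.5,3.1,2.1,0,0,1.5,3.1,2.1,0,0,1.5,2.1,1.5,0,0,1.5,0.8,0.5,0,0,1.5]
}}

```text
time: 24.85
eef_pos: [0.5296, -0.1403, 0.2366]
tcp_rot: [0.673, 0.74, -0.002, 0.014]
contact_force: [0.3, -0.7, -1.7]
opening: 0.267
```

```bash
python3 -c "
from h import *
t();go(.5335,-.1465,.215)"
```

```text
q [-0.4389 -0.0117  1.8985 -0.0121  1.2289 -2.1009] e 0.0259 dq [ 0.187  0.056 -0.02  -0.023 -0.001  0.188] pos [ 0.5296 -0.1403  0.2366] 24.85
pos [ 0.5296 -0.1403  0.2366] q6 -2.101 yaw 1.6657 tilt [ 0.0186 -0.0214 -0.9996] F [ 0.32 -0.7  -1.68] T [-0.03   0.066  0.022] open 0.267 t 24.85
tool cm [-0.61  0.29  2.18]
```

Call:
{"fn": "send_rows", "kwargs": {
  "motion": [-0.4,0.1,0.3,0,1.5,-0.3,0.1,0.3,0,1.5,0,0,0,0,1.5]
}}

```text
time: 25.15
eef_pos: [0.5312, -0.1466, 0.227]
tcp_rot: [0.672, 0.741, -0.003, 0.011]
contact_force: [-1.1, 0.5, -0.6]
opening: 0.259
```

Run:
```python
from h import *
t();go(.5335,-.1465,.215)
p,d=shot('top')
cv2.imwrite('pics/k1.png',cv2.resize(p[160:240,190:270],None,fx=7,fy=7,interpolation=cv2.INTER_CUBIC)[:,:,::-1])
p,d=shot('scene')
cv2.imwrite('pics/k2.png',cv2.resize(p[130:230,170:270],None,fx=6,fy=6,interpolation=cv2.INTER_CUBIC)[:,:,::-1])
P=pts('scene',d).reshape(-1,3)
q=P[(np.hypot(P[:,0]-.53,P[:,1]+.145)<.06)&(P[:,2]>.17)&(P[:,2]<.25)]
# cap side: fit cylinder radius .0355, points between z
from scipy.optimize import least_squares
def fit(q,r,x0):
    s=least_squares(lambda c:np.hypot(q[:,0]-c[0],q[:,1]-c[1])-r,x0,loss='soft_l1',f_scale=.002); return s.x,len(q)
for a,b in((.188,.225),(.19,.215)): 
    m=(q[:,2]>a)&(q[:,2]<b); print('capside',fit(q[m],.0355,[.53,-.145]))
q=P[(np.hypot(P[:,0]-.53,P[:,1]+.145)<.06)&(P[:,2]>.126)&(P[:,2]<.147)&(np.hypot(P[:,0]-.532,P[:,1]+.146)<.031)]
print('ringside',fit(q,.0272,[.53,-.145]))
q=P[(np.hypot(P[:,0]-.53,P[:,1]+.145)<.06)&(P[:,2]>.09)&(P[:,2]<.11)&(P[:,1]<-.13)]
print('head',fit(q,.043,[.53,-.145]))
```

```text
q [-0.4478  0.0069  1.8976 -0.013   1.2167 -2.1117] e 0.0203 dq [-0.009  0.001  0.004 -0.004  0.    -0.003] pos [ 0.5312 -0.1466  0.227 ] 25.15
pos [ 0.5312 -0.1466  0.227 ] q6 -2.112 yaw 1.6682 tilt [ 0.0131 -0.0198 -0.9997] F [-1.14  0.53 -0.58] T [ 0.027 -0.001 -0.008] open 0.259 t 25.15
tool cm [0.01 0.22 1.21]
capside (array([ 0.53538899, -0.1446866 ]), 216)
capside (array([ 0.53507586, -0.14463649]), 137)
ringside (array([ 0.53582111, -0.14506097]), 73)
head (array([ 0.53569542, -0.14635216]), 120)
```

View pics/k2.png

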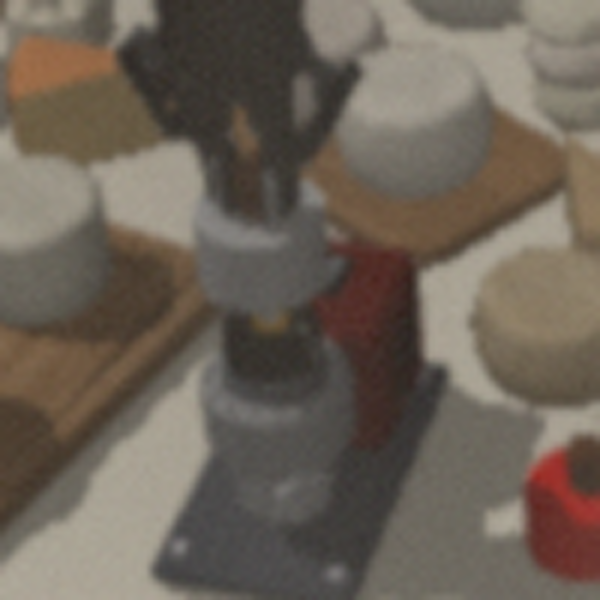

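Call:
{"fn": "send_rows", "kwargs": {
  "motion": [0,0.1,1,0,1.5,0,0,1.5,0,1.5,0,0,0.7,0,1.5,0,0,0.2,0,1.5]
}}

```text
time: 25.65
eef_pos: [0.5322, -0.1494, 0.1911]
tcp_rot: [0.673, 0.739, -0.003, 0.012]
contact_force: [-1.1, 0.8, -1.1]
opening: 0.259
```

```bash
python3 -c "
from h import *
t();go(.5323,-.1472,.1585)"
```

```text
q [-0.4516  0.0443  1.9277 -0.0134  1.1478 -2.1105] e 0.0218 dq [-0.006  0.028  0.028 -0.001 -0.042 -0.001] pos [ 0.5322 -0.1494  0.1911] 25.65
pos [ 0.5322 -0.1494  0.1911] q6 -2.11 yaw 1.6642 tilt [ 0.0143 -0.0205 -0.9997] F [-1.08  0.77 -1.05] T [0.01  0.01  0.019] open 0.259 t 25.65
tool cm [ 0.29 -0.01  3.26]
```

Call:
{"fn": "send_rows", "kwargs": {
  "motion": [0.2,0,0.2,0,1.5,0.1,0,0.7,0,1.5,0.02,0,0.8,0,1.5,0,0,0.3,0,1.5]
}}

```text
time: 26.05
eef_pos: [0.5322, -0.1462, 0.1693]
tcp_rot: [0.673, 0.739, -0.003, 0.012]
contact_force: [-1.0, 0.2, -1.1]
opening: 0.259
```

```bash
python3 -c "
from h import *
t();go(.5323,-.1472,.1585)"
```

```text
q [-0.4464  0.066   1.9473 -0.0138  1.1064 -2.1047] e 0.0218 dq [ 0.002  0.032  0.016 -0.001 -0.061 -0.   ] pos [ 0.5322 -0.1462  0.1693] 26.05
pos [ 0.5322 -0.1462  0.1693] q6 -2.105 yaw 1.6643 tilt [ 0.0144 -0.0205 -0.9997] F [-1.    0.16 -1.1 ] T [-0.01   0.052 -0.049] open 0.259 t 26.05
tool cm [-0.07 -0.01  1.08]
```

Call:
{"fn": "send_rows", "kwargs": {
  "motion": [-0.05,0,0.2,0,1.5,0.01,0,0.3,0,1.5,0,0,0,0,1.5]
}}

```text
time: 26.35
eef_pos: [0.5322, -0.1466, 0.1634]
tcp_rot: [0.673, 0.739, -0.003, 0.012]
contact_force: [0.7, -0.2, -1.5]
opening: 0.259
```

Run:
```python
from h import *
t();go(.5323,-.1472,.1585)
p,d=shot('scene')
P=pts('scene',d).reshape(-1,3)
from scipy.optimize import least_squares
def fit(q,r,x0):
    s=least_squares(lambda c:np.hypot(q[:,0]-c[0],q[:,1]-c[1])-r,x0,loss='soft_l1',f_scale=.002); return s.x.round(4),len(q)
rr=np.hypot(P[:,0]-.5345,P[:,1]+.146)
q=P[(rr<.042)&(P[:,2]>.126)&(P[:,2]<.158)]; print('cap',fit(q,.0355,[.53,-.145]))
q=P[(rr<.05)&(P[:,2]>.09)&(P[:,2]<.11)&(P[:,1]<-.13)]; print('head',fit(q,.043,[.53,-.145]))
```

```text
q [-0.4469  0.0735  1.9512 -0.0138  1.0958 -2.1055] e 0.0211 dq [-0.    -0.004 -0.01   0.    -0.003 -0.002] pos [ 0.5322 -0.1466  0.1634] 26.35
pos [ 0.5322 -0.1466  0.1634] q6 -2.105 yaw 1.6647 tilt [ 0.0137 -0.0202 -0.9997] F [ 0.68 -0.22 -1.5 ] T [ 0.008  0.068 -0.   ] open 0.259 t 26.35
tool cm [-0.05 -0.    0.49]
cap (array([ 0.5359, -0.1445]), 162)
head (array([ 0.5349, -0.1457]), 106)
```

Call:
{"fn": "send_rows", "kwargs": {
  "motion": [-0.08,-0.05,0.1,0,1.5,0,0,0.15,0,1.5]
}}

```text
time: 26.6
eef_pos: [0.5325, -0.1479, 0.1619]
tcp_rot: [0.673, 0.739, -0.003, 0.013]
contact_force: [-0.2, 0.4, -1.4]
opening: 0.26
```

```bash
python3 -c "
from h import *
r();go(.5323,-.1472,.1585)"
```

```text
yaw 1.6646 Tz -0.017 T [ 0.01 -0.02 -0.02] F [-0.2  0.4 -1.4] dq6 0.001 eff6 -0.004 z 0.1619 tilt [ 0.016 -0.021] 26.6
pos [ 0.5325 -0.1479  0.1619] q6 -2.107 yaw 1.6646 tilt [ 0.0156 -0.0212 -0.9997] F [-0.25  0.4  -1.41] T [ 0.012 -0.016 -0.017] open 0.26 t 26.6
tool cm [ 0.08 -0.02  0.33]
```

Call:
{"fn": "send_rows", "kwargs": {
  "motion": [0,0,0.15,0,1.5]
}}

```text
time: 26.7
eef_pos: [0.5326, -0.148, 0.1605]
tcp_rot: [0.673, 0.739, -0.002, 0.013]
contact_force: [-0.3, 0.3, -1.7]
opening: 0.26
```

```bash
python3 -c "
from h import *
r();go(.5323,-.1472,.1585)"
```

```text
yaw 1.6646 Tz -0.064 T [ 0.03 -0.02 -0.06] F [-0.3  0.3 -1.7] dq6 0.0 eff6 -0.0 z 0.1605 tilt [ 0.016 -0.021] 26.7
pos [ 0.5326 -0.148   0.1605] q6 -2.107 yaw 1.6646 tilt [ 0.0161 -0.0214 -0.9996] F [-0.31  0.32 -1.72] T [ 0.028 -0.02  -0.064] open 0.26 t 26.7
tool cm [ 0.09 -0.03  0.2 ]
```

Call:
{"fn": "send_rows", "kwargs": {
  "motion": [0,0,0.12,0,1.5]
}}

```text
time: 26.8
eef_pos: [0.5327, -0.1481, 0.1593]
tcp_rot: [0.673, 0.739, -0.002, 0.013]
contact_force: [0.5, 0.3, -1.3]
opening: 0.261
```

```bash
python3 -c "
from h import *
r()"
```

```text
yaw 1.6645 Tz 0.014 T [0.02 0.01 0.01] F [ 0.5  0.3 -1.3] dq6 0.0 eff6 -0.0 z 0.1593 tilt [ 0.016 -0.022] 26.8
```

Call:
{"fn": "send_rows", "kwargs": {
  "motion": [0,0,0.08,0,1.5]
}}

```text
time: 26.9
eef_pos: [0.5326, -0.1481, 0.1589]
tcp_rot: [0.673, 0.739, -0.003, 0.013]
contact_force: [-2.2, 1.2, 3.1]
opening: 0.263
```

```bash
python3 -c "
from h import *
r()"
```

```text
yaw 1.6645 Tz 0.009 T [0.18 0.33 0.01] F [-2.2  1.2  3.1] dq6 -0.0 eff6 0.007 z 0.1589 tilt [ 0.016 -0.021] 26.9
```

Contact came at exactly the expected height and lightly, at about 4.5 N. Releasing.

Call:
{"fn": "send_rows", "kwargs": {
  "motion": [0,0,0,0,2.6,0,0,0,0,3.5,0,0,0,0,5,0,0,0,0,6]
}}

```text
time: 27.3
eef_pos: [0.5334, -0.1484, 0.1598]
tcp_rot: [0.673, 0.739, -0.002, 0.014]
contact_force: [0.3, -0.5, 0.3]
opening: 0.698
```

```bash
python3 -c "
from h import *
r();t()"
```

```text
yaw 1.6645 Tz -0.009 T [-0.02 -0.   -0.01] F [ 0.3 -0.5  0.3] dq6 -0.001 eff6 -0.0 z 0.1598 tilt [ 0.018 -0.022] 27.3
q [-0.449   0.0787  1.9528 -0.014   1.0839 -2.1073] e 0.0262 dq [ 0.001 -0.002 -0.002 -0.001 -0.002 -0.001] pos [ 0.5334 -0.1484  0.1598] 27.3
```

Call:
{"fn": "send_rows", "kwargs": {
  "motion": [0,0.02,-1,0,6,0,0.03,-2,0,6,0,0.04,-3,0,8,0,0,-3,0,8,0,0,-1.5,0,8,-0.5,-1,-0.5,0,8,-1.5,-2,0,0,8,-2.5,-2,0,0,8,-2.5,-2,0,0,8,-1.5,-1.5,0,0,8,-0.5,-0.5,0,0,8]
}}

```text
time: 28.4
eef_pos: [0.4459, -0.2466, 0.2779]
tcp_rot: [0.672, 0.741, -0.003, 0.015]
contact_force: [-0.3, 0.1, 0.5]
opening: 0.935
```

Run:
```python
from h import *
t()
p,d=shot('scene')
cv2.imwrite('pics/e1.png',cv2.resize(p[130:250,160:300],None,fx=5,fy=5,interpolation=cv2.INTER_CUBIC)[:,:,::-1])
P=pts('scene',d).reshape(-1,3)
from scipy.optimize import least_squares
def fit(q,r,x0):
    s=least_squares(lambda c:np.hypot(q[:,0]-c[0],q[:,1]-c[1])-r,x0,loss='soft_l1',f_scale=.002); return s.x.round(4),len(q)
rr=np.hypot(P[:,0]-.5345,P[:,1]+.146)
q=P[(rr<.042)&(P[:,2]>.12)&(P[:,2]<.154)]; print('cap',fit(q,.0355,[.53,-.145]))
q=P[(rr<.05)&(P[:,2]>.09)&(P[:,2]<.11)&(P[:,1]<-.13)]; print('head',fit(q,.043,[.53,-.145]))
def top(P):
    rr=np.hypot(P[:,0]-.5325,P[:,1]+.146)
    q=P[(rr<.032)&(rr>.016)&(P[:,2]>.145)&(P[:,2]<.17)]
    c=np.linalg.lstsq(np.c_[q[:,:2]-[.5325,-.146],np.ones(len(q))],q[:,2],rcond=None)[0]
    k=P[(rr<.02)&(P[:,2]>.178)&(P[:,2]<.2)]
    print('top plane',c.round(4),len(q),'knob',k.mean(0).round(4),len(k))
top(P)
p,d=shot('top'); top(pts('top',d).reshape(-1,3))
d0=np.load('d0.npz'); print('before:'); top(pts('scene',d0['d']).reshape(-1,3)); top(pts('top',d0['d2']).reshape(-1,3))
cv2.imwrite('pics/e2.png',p[:,:,::-1])
```

```text
q [-0.7015 -0.1355  1.9391 -0.0065  1.3087 -2.3684] e 0.0293 dq [-0.153 -0.041  0.042  0.018  0.003 -0.154] pos [ 0.4459 -0.2466  0.2779] 28.4
cap (array([ 0.5371, -0.1458]), 173)
head (array([ 0.5349, -0.1455]), 110)
top plane [0.077  0.0087 0.1587] 137 knob [ 0.533  -0.1485  0.1868] 40
top plane [-0.0075 -0.0258  0.1565] 108 knob [ 0.5333 -0.1452  0.1863] 36
before:
top plane [0.0575 0.0427 0.1594] 122 knob [ 0.5311 -0.1484  0.186 ] 40
top plane [0.0059 0.0021 0.1567] 205 knob [ 0.5321 -0.1448  0.1852] 42
```

View pics/e1.png

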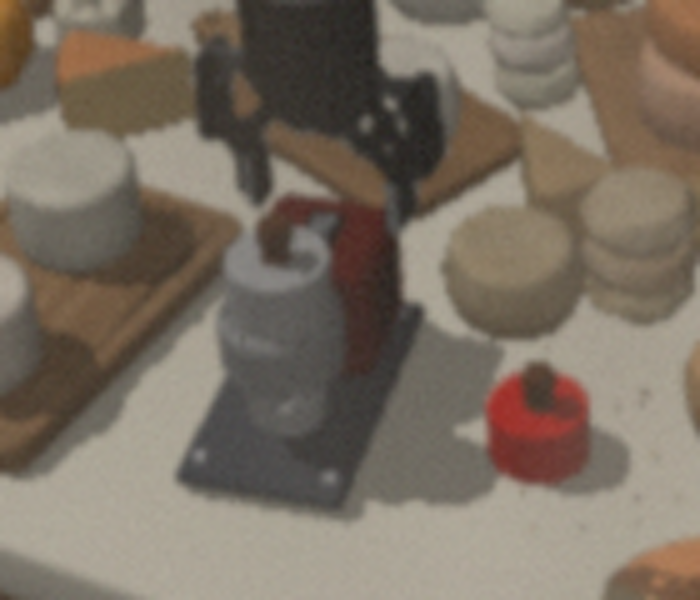

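The cap is back on the mill and looks seated at crop (275,262). To check the level properly, I'll clear the view and average several shots.

Call:
{"fn": "send_rows", "kwargs": {
  "motion": [-1.5,-0.5,0,0,8,-3,-0.5,0,0,8,-3,-0.5,0,0,8,-3,0,0,0,8,-1.5,0,0,0,8,-0.5,0,0,0,8,0,0,0,0,8]
}}

```text
time: 29.2
eef_pos: [0.4476, -0.3692, 0.2789]
tcp_rot: [0.669, 0.744, 0.0, 0.013]
contact_force: [0.9, 0.7, -0.3]
opening: 0.935
```

Run:
```python
from h import *
t()
d0=np.load('d0.npz')
def top(P):
    rr=np.hypot(P[:,0]-.533,P[:,1]+.146)
    q=P[(rr<.031)&(rr>.018)&(P[:,2]>.148)&(P[:,2]<.168)]
    c=np.linalg.lstsq(np.c_[q[:,:2]-[.533,-.146],np.ones(len(q))],q[:,2],rcond=None)[0]
    k=P[(rr<.02)&(P[:,2]>.178)&(P[:,2]<.2)]
    print('plane',c.round(4),len(q),'knob',k.mean(0).round(4),len(k))
for n,k in(('top','d2'),('scene','d')):
    D=[];
    for i in range(8): p,d=shot(n); D.append(d)
    D=np.median(D,0); top(pts(n,D).reshape(-1,3)); print('before'); top(pts(n,d0[k]).reshape(-1,3))
    if n=='scene': cv2.imwrite('pics/f1.png',cv2.resize(p[150:220,180:260],None,fx=9,fy=8,interpolation=cv2.INTER_CUBIC)[:,:,::-1])
    else: cv2.imwrite('pics/f2.png',p[:,:,::-1])
```

```text
q [-0.8661  0.0302  1.7786  0.0038  1.3073 -2.5439] e 0.0256 dq [0.014 0.004 0.005 0.007 0.01  0.002] pos [ 0.4476 -0.3692  0.2789] 29.2
plane [-0.0011 -0.0074  0.1567] 177 knob [ 0.5326 -0.1457  0.1859] 40
before
plane [-0.0013  0.0109  0.1569] 175 knob [ 0.5321 -0.1448  0.1852] 42
plane [0.0226 0.0122 0.1592] 111 knob [ 0.5324 -0.1491  0.1865] 43
before
plane [0.0068 0.0202 0.1598] 100 knob [ 0.5311 -0.1484  0.186 ] 40
```

View pics/f1.png

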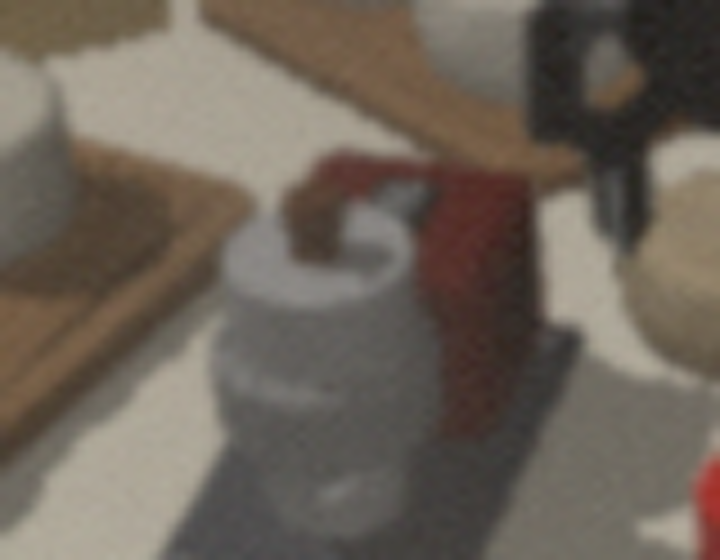

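View pics/f2.png

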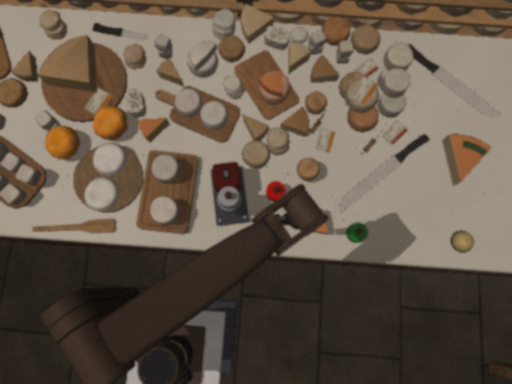

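The cap is level and at its original height: the top plane is at 0.1567 m (0.1569 m before), its slope is about 0.01, and the knob is within 1.5 mm of where it started. The cheeses look unmoved, for example the goat drums at top (165,168) and (163,209). Handing in.

```bash
python3 -c "
from plant import workorder
print(workorder.sign_off())"
```

```text
the job is handed in; nothing more can be done
None
```

The job is handed in at about 30 s of the 72 s allowed. By my last checks the ring is three clicks open from touch and the cap is fully home. The hand-in gives no verdict.

- **Cap off:** I lifted the steel cap and stood it upright on the counter, let go, at about (0.462, -0.283). It met the counter at about 16 N.
- **Touch:** I turned the ring clockwise. After one click (about 0.35 rad) the torque jumped from about 0 to 0.44 Nm. I stopped about 0.03 rad past touch, well short of the 0.2 rad jam.
- **Back-off:** I turned the ring back 1.04 rad (three clicks) and let go. The white mark shows about 40° net anticlockwise between pictures, which is one click closed and three opened, so the ring did not slip in the grip.
- **Cap on:** I lowered it in small steps, met the shoulder at about 4–5 N at the expected height, and released it.
- **Last checks:**
  - The cap's top is at 0.1567 m, against 0.1569 m at the start. Its slope is within about 0.01 rad in the top camera. The scene camera gave 0.026, which is noisy.
  - The knob is within 1.5 mm of where it started.
  - The goat cheeses and brown cheese look unmoved. The arm partly hides the pink piece in the last picture, but nothing went near it.

**Disagreements:**
- The camera fits of the cap against the mill head differed by up to 2 mm. That is within the cap's play on the spigot.
- The arm also built up an unplanned tilt of about 0.15 rad on the way. I cleared it with in-and-out moves before gripping the ring. During those the tool dropped about 9 cm over the motor housing, to roughly 2 cm above it, without touching anything.

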